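# Feed a heel-sanding sled along the fence with a push stick

## Robot

A 6-joint arm with a two-finger parallel gripper is mounted at the origin on the work surface. World frame = base frame: x ahead of the robot, y to its left, z up, the work surface at z = 0. Lengths are in mm, angles in degrees, forces in N, time in s.
With the tool pointing down it reaches from about 300 to 850 mm from the base axis. Payload 4.2 kg.
Tool frame: the origin (TCP) lies between the finger pads; the fingertips stand 22 mm ahead of it and the grasp point (between the pads) lies 3 mm ahead of it (env.finger_overhang is the distance from the TCP to the fingertips, in mm); z points along the fingers, y is the line along which they close (so a half turn about z gives the same grasp; the last joint's range is limited). The gripper opens to 91 mm and grips with 3 to 60 N. Pads are 32 mm wide; open, the fingers measure 118 mm over their backs; the gripper's body (76 mm by 178 mm) begins 60 mm behind the grasp point.
Start: joints at [-78.037, 18.312, 89.639, -0, 72.044, -1.146], TCP at [130.417, -560.032, 203.476] pointing down, gripper open.
Joint ranges: [-177.97, 177.97], [-48.28, 115.42], [12.27, 149.76], [-77.06, 257.06], [2.81, 150.46], [-146.56, 146.56]. Speed limits (degrees/s): [147.25, 147.25, 180, 180, 180, 180].

## Interface

Orientations are given as [roll, pitch, yaw] about the fixed x, y, z axes, in that order (R = Rz(yaw) Ry(pitch) Rx(roll)).
In Python, from workcell import state, cams, ticket, look_for, outline_of, env gives the robot as it stands.
- The arm moves only by the tool servo_tool, never from a script. Its argument "steps" is a list of rows, each a list of 3 entries, a list of its own where there are three numbers: the closure in counts, from 0 (fully open) to 255 (shut), then the shift along the tool's x, y, z in mm, then the turn, a rotation vector about the tool's x, y, z in rad. A call has exactly 10 rows; each row shifts and turns the commanded pose from where the row before left it, along the tool's axes as they then stand; what a row does not reach is not made up. A row lasts 1/10 s, in which the tool goes at most 50 mm and 8.59 degrees, less where a joint would pass 70% of its speed; a pose out of reach is approached as far as the arm can. A call with a gripper value outside its range is refused whole. The fingers move at their own pace and stop on an object; "squeeze" is the grip in N (left out, the last holds). Time passes only in rows, so rows that do not move let the fingers close, or fill a call up. It gives the time, the measured TCP pose, the force, the opening and the grip force at its end, in the units of the state.
- state(): the state, without advancing time (a new reading comes with each control period).
- cams.grab_frame(name): name is "side" or "top"; returns a dict with "color" (384x512x3 uint8, red, green, blue), "z_map" (384x512 float32, mm along the optical axis (not along the pixel's ray), 0 where there is no reading), "fovy" (degrees; the focal length in pixels is half the picture's height over the tangent of half this angle, whatever the lens; pixels are square), "cx", "cy" (the principal point, pixels), "eye" and "rotation" of the camera in the world. Camera axes: x right, y up, looking along -z (the intrinsics and any distortion apply to the point x, -y, -z); pixel columns grow to the right and rows downward; lengths in mm; the calibration is good to about 2 mm. A picture is of the moment at which its call begins.
- ticket.job_done(): hands the job in; it is judged then, once.
Trained networks look in a picture, given as the dict that the camera call returned (one of the last four; its "shot" number tells which), for a name from the list of things; names that differ only in an ending like _2 or _b are one class to them, and where a whole thing is asked for, a point or a joint stands for the part that bears it (a point fixed in the world has none). Each returns a list of dicts, best first, with "confidence" (0 to 1); they miss things now and then, are a little off and sometimes report something else, mostly with a low value. They report only what shows in the picture. A call takes as long as a camera call. They do not tell look-alikes from the thing itself.
- look_for(picture, thing): "at" ([column, row] in pixels, amid what is visible of it).
- outline_of(picture, thing): "pixels" (384x512 bool, what is visible of it) and "at" ([column, row] in pixels, amid what is visible of it).
The state is a dict: "time_s": time; "qpos": joint angles; "qvel": joint speeds; "effort": joint torques, N m; "ee_pos": TCP position; "ee_rot": TCP orientation; "force": force on the tool from outside, world axes, zero at the start; "torque": the same for the moment, N m; "gripper_width": finger opening in mm; "gripper_force": force on a finger pad.
Only numpy, scipy, OpenCV 4.12 (cv2) and the standard library are available. Lean on these libraries where they do the work, as an engineer would, in place of code of your own. Each camera call takes 0.05 s, during which the arm holds its last target. There are 200 camera calls.

## Task

Take the push stick out of its stand and, with it alone, push the wooden sled squarely up to the fence of the sanding board before it goes under the clear guard; then feed the sled under the guard, always pressed gently against the fence, until its nose rests on the stop block. Leave the sled there, snug against both fence and stop, and put the stick back upright in its stand. Do not touch the sled with the gripper, do not ram it into the fence, and leave the other things on the bench where they are.

Things in the scene. Friction and masses are not known exactly. Their poses are not given: they have to be found in the camera images.
- fixture: Sanding board: plywood slab 170 (x) x 400 (y) x 16 mm thick, fixed to the bench, turned about half a turn (its +x side faces the robot); origin at the centre of its underside. Its y axis runs along the fence: the sled starts at the +y end and is fed towards -y. A dark abrasive strip (flat, no step) marks the run.
- fence: Wooden rail 22 (x) x 390 (y) x 30 mm high, fixed on the board along its +x edge (the side nearest the robot), parallel to the board's y axis; origin at the centre of its underside. Its working face looks to -x, at x = +45 mm in the board's frame.
- guard: Clear plastic plate with a dark front edge, fixed over the run; posts behind the fence. Underside 65 mm above the board's top, plate 4 mm, front edge strip 8 mm high. In the board's frame it covers x -9 to +81 mm (54 mm out from the fence face), y -190 to +40 mm. An upright stick cannot work beneath it; one leaning back from the fence by 30 to 45 degrees can. Origin: board x 45, y -75, at the board's top.
- stop: Wooden stop block, 56 (x) x 24 (y) x 26 mm high, fixed on the board under the guard, in line with the run and turned with the board; its place along the run varies. Origin at the centre of its underside; its face towards the sled lies 12 mm along its +y.
- sled: Loose wooden sled 52 (x) x 80 (y) x 28 mm high, black rubber heel on top (40 mm in all), about 0.35 kg. Origin: centre of its underside, 26 mm from its fence side (+x), 40 mm from nose (-y) and tail (+y). Its tail corner away from the fence has a full-height notch 22 (x) x 18 (y) mm for the stick's tip, with walls at y = +22 and x = -4 mm. Starts at the board's +y end, off the fence and askew.
- stick: Push stick 155 mm long: round foot 16 mm in diameter over the lower 80 mm, then a square handle 18 x 18 mm over the upper 75 mm (starting 75 mm above the tip); 0.07 kg. Stands upright in the stand; origin at the centre of its lower end (the tip), z up along the stick, x and y square to the handle's sides.
- stand: Light wooden block 70 x 70 x 55 mm, fixed to the bench, with a round hole 24 mm in diameter and 45 mm deep in its top (floor of the hole 10 mm above the bench). Origin at the centre of its underside. It stands at the robot's left or right.
- jar: Amber glass jar 56 mm in diameter, 75 mm high; bystander. Stands on the side where the stand is not.
- jar2: Small white jar 48 mm in diameter, 70 mm high; bystander behind the board.
- tin: Flat polish tin 73 mm in diameter, 22 mm high; bystander in front of the board.
- tin2: Flat polish tin 63 mm in diameter, 24 mm high; bystander behind the board.
- brush: Shoe brush 45 x 150 mm, 36 mm high, bristles down; bystander in front of the board.
- hammer: Cobbler's hammer lying flat; bystander behind the board.
- sandal: Sandal about 260 x 85 mm, strap 61 mm high; bystander at the right.
- sandal2: Sandal about 260 x 85 mm, strap 61 mm high; bystander at the left.
There are look-alikes about, which are no part of the job. Of the things like the stick, leave any that is yellow; of the rest the smaller one is meant.

How it is judged (in metres and radians):
On the way, in this order (a step that is already met when the one before it is completed fails the run):
1. the sled is set squarely against the fence before its nose goes under the guard (x of sled in the frame of fixture above 0.0155 m and angle between the y axis of sled and the y axis of fixture, either way round below 0.06 rad and y of sled in the frame of fixture above 0.08 m), for 0.1 s.
2. under the guard, the stick drives the sled while pressing it against the fence (x of sled in the frame of fixture above 0.0155 m and angle between the y axis of sled and the y axis of fixture, either way round below 0.06 rad and y of sled in the frame of fixture between -0.04 and 0.06 m and contact force between stick and sled above 1 N and contact force between sled and fence above 1 N), for 0.15 s.
3. the stick has brought the sled's nose to the stop, still against the fence (x of sled in the frame of fixture above 0.0155 m and angle between the y axis of sled and the y axis of fixture, either way round below 0.06 rad and y of sled in the frame of stop below 0.0555 m and contact force between stick and sled above 0.5 N), for 0.1 s.
4. the stick stands in its stand again (horizontal distance between stick and stand below 0.012 m and height (world z) of stick below 0.03 m and angle between stick's own z axis and vertical below 0.3 rad), for 0.1 s.
At the end, for the whole second after the job is handed in: The sled rests on the board against the fence (gap under 3.5 mm, within 0.06 rad of parallel) with its nose within 3.5 mm of the stop; the stick is released and stands in the stand's hole, its tip within 12 mm of the hole's axis and below 30 mm, leaning less than 0.3 rad; both at rest (all of step 4 and x of sled in the frame of fixture above 0.0155 m and angle between the y axis of sled and the y axis of fixture, either way round below 0.06 rad and y of sled in the frame of stop below 0.0555 m and linear speed of each of stick, sled below 0.02 m/s and contact force between the fingers and stick below 0.1 N); the robot touches nothing.
It fails at once if once its nose is under the guard, the sled comes away from the fence by over 5 mm or turns more than 0.09 rad from it (y of sled in the frame of fixture below 0.075 m and (x of sled in the frame of fixture below 0.014 m or angle between the y axis of sled and the y axis of fixture, either way round above 0.09 rad)).
It fails at once if the gripper or arm touches the sled (contact force between any of the fingers, the arm and sled above 0.5 N).
It fails at once if the sled is rammed into the fence with over 40 N (contact force between sled and fence above 40 N).
It fails at once if a bystander is moved by more than 30 mm (distance of any of jar, jar2, tin, tin2, brush, hammer, sandal, sandal2 from where it was at the start of the episode above 0.03 m).
It also fails if it takes over 72 s, if anything falls off the work surface, if the arm or the gripper's body presses on something with over 40 N, if the wrist force passes 120 N, or if a joint passes its speed limit or range.

## Working session

There is one attempt and no reset: what is moved stays moved. The work goes in short steps, Python scripts to look and compute and a tool call to move; the robot and the scene stay as the last step left them, time stands still between calls to the robot, and variables do not carry over. Pictures are saved under pics/ and viewed, at most 10 in all, crops included, and the job is handed in when it is done.

Besides the shell and the picture viewer there is one more tool, called after "Request:" by a JSON object that holds its "fn" and its "kwargs". servo_tool: Moves the arm, as the interface text tells. Its arguments: {"type":"object","properties":{"steps":{"type":"array","items":{"type":"array"}},"squeeze":{"type":"number"}},"required":["steps"]}

```bash
ls; mkdir -p pics
cat > h.py <<'E'
import numpy as np, cv2
from workcell import state, cams, ticket, look_for, outline_of, env
def grab(n,save=None):
    f=cams.grab_frame(n)
    if save: cv2.imwrite('pics/'+save,f['color'][:,:,::-1])
    return f
def cloud(f):
    h,w=f['z_map'].shape; fl=h/2/np.tan(np.radians(f['fovy'])/2)
    c,r=np.meshgrid(np.arange(w),np.arange(h)); z=f['z_map']
    P=np.stack([(c-f['cx'])/fl*z,-(r-f['cy'])/fl*z,-z],-1)
    return P@np.array(f['rotation']).T+np.array(f['eye'])
E
python3 - <<'E'
from h import *
for n in('top','side'):
    f=grab(n,n+'0.png'); P=cloud(f)
    print(n,{k:(np.round(v,2).tolist() if not isinstance(v,(str,dict)) else v) for k,v in f.items() if k not in('color','z_map')})
    for t in ['fixture','fence','guard','stop','sled','stick','stand','jar','jar2','tin','tin2','brush','hammer','sandal','sandal2']:
        for o in outline_of(f,t):
            m=o['pixels']&(f['z_map']>0); q=P[m]
            print(t,round(o['confidence'],2),np.round(o['at']).tolist(),m.sum(),np.round(np.median(q,0)).tolist() if len(q) else '',np.round(np.percentile(q,[2,98],axis=0)).tolist() if len(q) else '')
E
```

```text
picsTraceback (most recent call last):
  File "<stdin>", line 3, in <module>
  File "h.py", line 11, in cloud
    return P@np.array(f['rotation']).T+np.array(f['eye'])
           ~~~~~~~~~~~~~~~~~~~~~~~~~~~^~~~~~~~~~~~~~~~~~~
ValueError: operands could not be broadcast together with shapes (384,512) (3,)
```

Run:
```python
from h import *
for n in('top','side'):
    f=grab(n)
    print(n,{k:v for k,v in f.items() if k not in('color','z_map')}, f['z_map'].shape)
```

```text
top {'fovy': 45.91396630411936, 'cx': 255.00645976069887, 'cy': 189.39675449838973, 'eye': array([ 330.45899646,    2.25847698, 1468.50388712]), 'rotation': array([ 10.16041256,  -0.47110391, -89.98880699]), 'shot': 2} (384, 512)
side {'fovy': 45.63397906235213, 'cx': 260.4716562736051, 'cy': 191.8996799726954, 'eye': array([ -47.62289431, 1091.7526905 ,  992.13920482]), 'rotation': array([  52.70408858,    0.51469363, -151.01811121]), 'shot': 3} (384, 512)
```

View pics/top0.png

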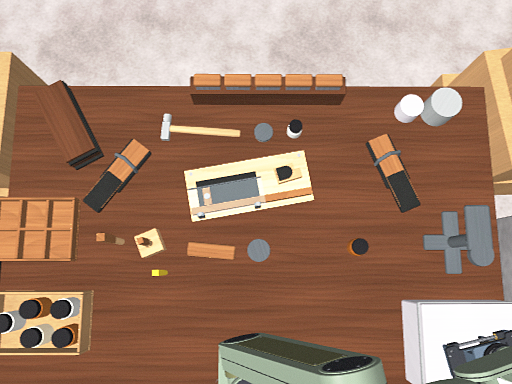

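```bash
cat >> h.py <<'E'
from scipy.spatial.transform import Rotation as Rot
def cloud(f):
    h,w=f['z_map'].shape; fl=h/2/np.tan(np.radians(f['fovy'])/2)
    c,r=np.meshgrid(np.arange(w),np.arange(h)); z=f['z_map']
    P=np.stack([(c-f['cx'])/fl*z,-(r-f['cy'])/fl*z,-z],-1)
    return P@Rot.from_euler('xyz',f['rotation'],degrees=True).as_matrix().T+np.array(f['eye'])
E
python3 - <<'E'
from h import *
for n in('top','side'):
    f=grab(n,n+'1.png'); P=cloud(f)
    for t in ['fixture','fence','guard','stop','sled','stick','stand','jar','jar2','tin','tin2','brush','hammer','sandal','sandal2']:
        for o in outline_of(f,t):
            m=o['pixels']&(f['z_map']>0); q=P[m]
            print(t,round(o['confidence'],2),np.round(o['at']).tolist(),m.sum(),np.round(np.median(q,0)).tolist() if len(q) else '',np.round(np.percentile(q,[2,98],axis=0)).tolist() if len(q) else '')
    if n=='top': a=f['color'][140:300,70:330]
    else: cv2.imwrite('pics/s2.png',cv2.resize(f['color'],(800,600),interpolation=cv2.INTER_CUBIC)[:,:,::-1])
cv2.imwrite('pics/t2.png',cv2.resize(a,(780,480),interpolation=cv2.INTER_CUBIC)[:,:,::-1])
E
```

```text
fixture 0.8 [240.0, 185.0] 5925 [589.0, 23.0, 21.0] [[501.0, -180.0, 10.0], [703.0, 198.0, 91.0]]
fence 0.79 [286.0, 194.0] 381 [570.0, -108.0, 46.0] [[549.0, -187.0, 15.0], [588.0, -44.0, 53.0]]
guard 0.96 [231.0, 196.0] 2181 [555.0, 78.0, 86.0] [[501.0, -31.0, 78.0], [610.0, 186.0, 92.0]]
stop 0.44 [143.0, 241.0] 75 [414.0, 313.0, 142.0] [[407.0, 308.0, 53.0], [423.0, 324.0, 167.0]]
sled 0.8 [289.0, 172.0] 371 [637.0, -111.0, 51.0] [[611.0, -155.0, 28.0], [666.0, -77.0, 61.0]]
sled 0.71 [244.0, 188.0] 5986 [589.0, 22.0, 20.0] [[501.0, -180.0, 8.0], [703.0, 199.0, 91.0]]
stick 0.6 [156.0, 268.0] 72 [326.0, 267.0, 140.0] [[318.0, 265.0, 33.0], [332.0, 280.0, 159.0]]
stick 0.52 [141.0, 242.0] 80 [414.0, 313.0, 150.0] [[406.0, 308.0, 58.0], [423.0, 326.0, 169.0]]
stick 0.52 [108.0, 238.0] 190 [422.0, 409.0, 168.0] [[411.0, 406.0, 29.0], [433.0, 425.0, 211.0]]
stand 0.83 [150.0, 239.0] 485 [408.0, 308.0, 54.0] [[375.0, 277.0, 5.0], [455.0, 349.0, 61.0]]
jar 0.55 [358.0, 248.0] 307 [403.0, -325.0, 73.0] [[379.0, -353.0, 13.0], [426.0, -306.0, 80.0]]
jar 0.51 [295.0, 123.0] 252 [784.0, -1
[... 3588 characters left out ...]
, [428.0, 16.0, 27.0]]
tin2 0.68 [213.0, 175.0] 215 [780.0, -28.0, 23.0] [[754.0, -79.0, -1.0], [836.0, -4.0, 30.0]]
brush 0.8 [288.0, 232.0] 628 [393.0, 135.0, 35.0] [[332.0, 60.0, -1.0], [438.0, 279.0, 153.0]]
hammer 0.59 [168.0, 214.0] 644 [786.0, 225.0, 23.0] [[760.0, 57.0, 1.0], [834.0, 303.0, 30.0]]
sandal 0.97 [296.0, 134.0] 757 [647.0, -451.0, 20.0] [[528.0, -524.0, 2.0], [759.0, -386.0, 52.0]]
sandal 0.88 [166.0, 276.0] 1966 [630.0, 453.0, 22.0] [[525.0, 358.0, 8.0], [744.0, 534.0, 54.0]]
sandal2 0.97 [296.0, 134.0] 757 [647.0, -451.0, 20.0] [[528.0, -524.0, 2.0], [759.0, -386.0, 52.0]]
sandal2 0.88 [166.0, 276.0] 1966 [630.0, 453.0, 22.0] [[525.0, 358.0, 8.0], [744.0, 534.0, 54.0]]
```

View pics/t2.png

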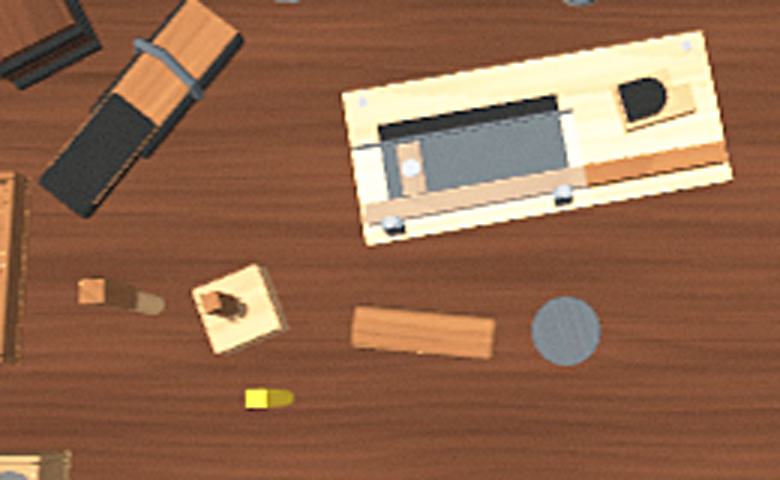

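View pics/s2.png

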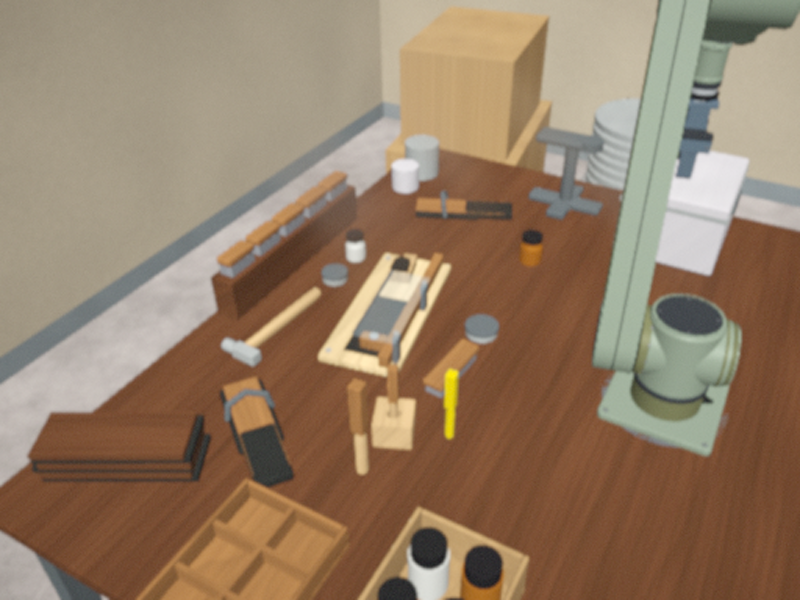

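```bash
cat >> h.py <<'E'
def rect(q):
    (cx,cy),(a,b),th=cv2.minAreaRect(q[:,:2].astype(np.float32))
    if a<b: a,b,th=b,a,th-90
    return np.round([cx,cy,a,b,(th+90)%180-90],1).tolist()  # long axis angle
def near(P,c,r,z0,z1):
    m=(np.abs(P[...,0]-c[0])<r)&(np.abs(P[...,1]-c[1])<r)&(P[...,2]>z0)&(P[...,2]<z1); return m
E
python3 - <<'E'
from h import *
from scipy import ndimage
for n in('top','side'):
    f=grab(n); P=cloud(f)
    np.savez('/tmp/'+n+'.npz',P=P,c=f['color'])
    print(n,'bench z',np.median(P[near(P,(480,100),25,-30,30)][:,2]),np.std(P[near(P,(480,100),25,-30,30)][:,2]))
    m=near(P,(595,8),250,11,100)
    lab,k=ndimage.label(m); l=lab==np.argmax(np.bincount(lab[m])); print('board',rect(P[l]),l.sum())
    m=l&(P[...,2]<25); print(' board plane z',np.median(P[m][:,2]),rect(P[m]))
    m=near(P,(637,-111),65,34,70)&l&(P[...,0]>595); print('sled',rect(P[m]),m.sum(),np.percentile(P[m][:,2],[10,50,90]).round(1))
    m=near(P,(637,-111),65,50,70)&l; print('heel',rect(P[m]),m.sum())
    m=near(P,(567,-111),60,40,54)&(P[...,0]<592)&l; print('fence',rect(P[m]),m.sum())
    m=near(P,(595,8),250,75,100); print('guard',rect(P[m]),m.sum(),np.median(P[m][:,2]))
    m=near(P,(412,312),70,45,64); print('stand top',rect(P[m]),m.sum(),np.median(P[m][:,2]))
    for nm,c,z in(('stick',(414,317),165),('big',(421,417),209),('yel',(324,272),156)):
        m=near(P,c,30,z-8,z+8); print(nm,'top',rect(P[m]),m.sum(),P[m].mean(0).round(1))
        m=near(P,c,30,z-75,z+8);print('  all',np.median(P[m],0).round(1), np.percentile(P[m],[3,97],axis=0).round(1).tolist())
f=cams.grab_frame('top');print([(o['confidence'],o['at']) for o in look_for(f,'stop')])
E
```

```text
top bench z 1.012930045431517 5.045156993934908
board [605.4, 10.3, 400.0, 171.4, -79.8] 6155
 board plane z 16.89531315093825 [605.4, 10.3, 400.0, 171.4, -79.8]
sled [643.4, -116.5, 81.1, 53.4, -73.7] 376 [41.7 50.3 58.7]
heel [616.5, -123.8, 92.7, 89.4, -87.8] 207
fence [570.1, -111.3, 120.4, 22.9, -79.8] 255
guard [612.3, -4.0, 441.3, 174.4, -55.5] 2172 85.80413430412375
stand top [416.0, 319.8, 72.1, 70.5, -66.6] 424 55.19710252879349
stick top [416.0, 319.0, 18.3, 17.2, 24.8] 45 [415.6 318.8 165.2]
  all [414.8 315.  158.1] [[405.6, 308.7, 96.3], [425.6, 326.2, 170.0]]
big top [422.2, 418.3, 24.6, 22.3, -89.1] 78 [422.5 418.5 206.1]
  all [422.  410.4 201.8] [[411.0, 406.2, 142.8], [433.5, 429.4, 209.9]]
yel top [325.1, 274.0, 16.8, 14.1, -90.0] 40 [325.1 273.7 154.3]
  all [325.1 267.4 151.6] [[317.8, 265.2, 88.7], [332.2, 281.8, 158.3]]
side bench z 1.4233764976759176 4.532838520455261
board [605.6, 13.8, 407.9, 172.5, -80.1] 3546
 board plane z 16.745057580631794 [605.6, 13.8, 407.9, 172.5, -80.1]
sled [643.8, -117.2, 90.0, 52.2, -75.2] 165 [43.2 52.2 58.8]
heel [618.5, -106.7, 90.4, 50.5, 16.9] 96
fence [572.6, -120.4, 93.1, 23.1, -79.3] 87
guard [605.1, 5.1, 420.5, 166.4, -58.0] 1279 85.79066083387784
stand top [416.7, 322.1, 76.1, 70.5, -67.2] 473 55.224609864255626
stick top [415.3, 323.4, 19.9, 16.0, -60.3] 43 [414.7 324.1 164.2]
  all [413.1 328.5 137.9] [[405.0, 317.3, 94.3], [421.9, 333.2, 166.7]]
big top [422.6, 421.8, 26.2, 23.6, -86.1] 79 [422.1 423.3 206.1]
  all [418.1 430.6 180.3] [[411.0, 411.5, 136.5], [433.6, 434.5, 208.7]]
yel top [326.4, 277.5, 19.6, 18.7, -65.0] 45 [325.4 278.9 153.8]
  all [323.2 283.9 125.3] [[316.7, 269.1, 83.6], [333.4, 288.2, 156.3]]
[(0.36, [266.2, 130.1])]
```

```bash
cat >> h.py <<'E'
def R_(e): return Rot.from_euler('xyz',e,degrees=True)
def plan(target,rot,n=10,p0=None,r0=None,dec=0,cl=0):
    "rows from the measured pose to target (mm) and rot (rpy or Rotation), evenly"
    s=state(); p=np.array(s['ee_pos'] if p0 is None else p0,float); r=R_(s['ee_rot']) if r0 is None else r0
    rt=rot if isinstance(rot,Rot) else R_(rot); t=np.array(target,float); rows=[]
    for k in range(n,0,-1):
        d=np.round(r.inv().apply((t-p)/k),dec); w=np.round((r.inv()*rt).as_rotvec()/k,2 if dec==0 else 3)
        rows.append([cl,d.tolist(),w.tolist()]); p=p+r.apply(d); r=r*Rot.from_rotvec(w)
    for x in rows: print(x)
    print('end',p.round(1),r.as_euler('xyz',degrees=True).round(1)); return p,r
E
python3 - <<'E'
from h import *
s=state()
for k in s: print(k,np.round(s[k],2))
p,r=plan([420,-420,300],[180,0,s['ee_rot'][2]+45],10)
plan([560,100,300],[180,0,-130],12,p,r)
E
```

```text
time_s 1.95
qpos [-78.04  18.31  89.64  -0.    72.04  -1.15]
qvel [ 0.03 -0.05  0.06 -0.11 -0.02 -0.06]
effort [-0.000e+00 -4.123e+01 -2.322e+01  7.000e-02  4.000e-02  0.000e+00]
ee_pos [ 130.42 -560.04  203.51]
ee_rot [179.99   0.    13.11]
force [-0.41 -0.22 -0.79]
torque [-0.03  0.02 -0.02]
gripper_force 0.0
gripper_width 91.01
[0, [31.0, -7.0, -10.0], [0.0, 0.0, -0.08]]
[0, [32.0, -5.0, -10.0], [0.0, 0.0, -0.08]]
[0, [32.0, -2.0, -10.0], [0.0, 0.0, -0.08]]
[0, [32.0, 1.0, -10.0], [0.0, 0.0, -0.08]]
[0, [32.0, 3.0, -9.0], [0.0, 0.0, -0.08]]
[0, [32.0, 6.0, -10.0], [0.0, 0.0, -0.08]]
[0, [31.0, 8.0, -9.0], [0.0, 0.0, -0.08]]
[0, [30.0, 11.0, -10.0], [0.0, 0.0, -0.08]]
[0, [30.0, 13.0, -9.0], [0.0, 0.0, -0.07]]
[0, [28.0, 15.0, -10.0], [0.0, 0.0, -0.08]]
end [ 419.7 -420.2  300.5] [180.    0.   58.4]
[0, [43.0, -13.0, 0.0], [-0.0, 0.0, -0.25]]
[0, [45.0, -2.0, 0.0], [-0.0, 0.0, -0.25]]
[0, [44.0, 9.0, 0.0], [-0.0, 0.0, -0.25]]
[0, [40.0, 20.0, 0.0], [-0.0, 0.0, -0.25]]
[0, [34.0, 29.0, 0.0], [-0.0, 0.0, -0.25]]
[0, [26.0, 37.0, 0.0], [-0.0, 0.0, -0.25]]
[0, [16.0, 42.0, 0.0], [-0.0, 0.0, -0.25]]
[0, [5.0, 45.0, 0.0], [-0.0, -0.0, -0.25]]
[0, [-7.0, 44.0, 0.0], [-0.0, -0.0, -0.25]]
[0, [-17.0, 41.0, 0.0], [-0.0, -0.0, -0.25]]
[0, [-27.0, 36.0, 0.0], [-0.0, -0.0, -0.25]]
[0, [-35.0, 28.0, 0.0], [-0.0, -0.0, -0.25]]
end [559.7  99.8 300.4] [-180.    -0.  -129.7]
```

Request:
{"fn": "servo_tool", "kwargs": {"steps": [[0,[31,-7,-10],[0,0,-0.08]],[0,[32,-5,-10],[0,0,-0.08]],[0,[32,-2,-10],[0,0,-0.08]],[0,[32,1,-10],[0,0,-0.08]],[0,[32,3,-9],[0,0,-0.08]],[0,[32,6,-10],[0,0,-0.08]],[0,[31,8,-9],[0,0,-0.08]],[0,[30,11,-10],[0,0,-0.08]],[0,[30,13,-9],[0,0,-0.07]],[0,[28,15,-10],[0,0,-0.08]]], "squeeze": 50}}

```text
time_s: 2.95
ee_pos: [420.8, -419.3, 300.8]
ee_rot: [-180.0, 0.0, 58.6]
force: [0.2, -0.6, 0.3]
gripper_width: 91.0
gripper_force: 0.0
```

Run:
```python
from h import *
p,r=plan([560,0,300],[180,0,86],10)
plan([416,319.5,280],[180,0,114],10,p,r)
```

```text
[0, [43.0, -10.0, 0.0], [-0.0, 0.0, -0.05]]
[0, [43.0, -8.0, 0.0], [-0.0, 0.0, -0.05]]
[0, [44.0, -6.0, 0.0], [-0.0, -0.0, -0.05]]
[0, [44.0, -3.0, 0.0], [-0.0, -0.0, -0.05]]
[0, [44.0, -1.0, 0.0], [-0.0, -0.0, -0.05]]
[0, [44.0, 1.0, 0.0], [-0.0, -0.0, -0.05]]
[0, [44.0, 3.0, 0.0], [-0.0, -0.0, -0.04]]
[0, [44.0, 5.0, 0.0], [-0.0, -0.0, -0.05]]
[0, [44.0, 7.0, 0.0], [-0.0, -0.0, -0.04]]
[0, [44.0, 9.0, 1.0], [-0.0, -0.0, -0.05]]
end [5.600e+02 5.000e-01 2.998e+02] [-180.    -0.    86.1]
[0, [31.0, -17.0, 2.0], [-0.0, -0.0, -0.05]]
[0, [32.0, -15.0, 2.0], [-0.0, -0.0, -0.05]]
[0, [32.0, -13.0, 2.0], [-0.0, -0.0, -0.05]]
[0, [33.0, -12.0, 2.0], [-0.0, -0.0, -0.05]]
[0, [33.0, -10.0, 2.0], [-0.0, -0.0, -0.05]]
[0, [34.0, -8.0, 2.0], [-0.0, -0.0, -0.05]]
[0, [34.0, -7.0, 2.0], [-0.0, -0.0, -0.05]]
[0, [35.0, -5.0, 2.0], [-0.0, -0.0, -0.05]]
[0, [35.0, -3.0, 2.0], [-0.0, -0.0, -0.04]]
[0, [35.0, -2.0, 2.0], [-0.0, -0.0, -0.05]]
end [416.  319.5 279.8] [-180.    -0.   114.1]
```

Request:
{"fn": "servo_tool", "kwargs": {"steps": [[0,[43,-10,0],[0,0,-0.05]],[0,[43,-8,0],[0,0,-0.05]],[0,[44,-6,0],[0,0,-0.05]],[0,[44,-3,0],[0,0,-0.05]],[0,[44,-1,0],[0,0,-0.05]],[0,[44,1,0],[0,0,-0.05]],[0,[44,3,0],[0,0,-0.04]],[0,[44,5,0],[0,0,-0.05]],[0,[44,7,0],[0,0,-0.04]],[0,[44,9,1],[0,0,-0.05]]]}}

```text
time_s: 3.95
ee_pos: [560.7, 1.0, 299.7]
ee_rot: [180.0, 0.0, 86.0]
force: [-0.6, -1.0, 0.2]
gripper_width: 91.2
gripper_force: 0.0
```

Request:
{"fn": "servo_tool", "kwargs": {"steps": [[0,[31,-17,2],[0,0,-0.05]],[0,[32,-15,2],[0,0,-0.05]],[0,[32,-13,2],[0,0,-0.05]],[0,[33,-12,2],[0,0,-0.05]],[0,[33,-10,2],[0,0,-0.05]],[0,[34,-8,2],[0,0,-0.05]],[0,[34,-7,2],[0,0,-0.05]],[0,[35,-5,2],[0,0,-0.05]],[0,[35,-3,2],[0,0,-0.04]],[0,[35,-2,2],[0,0,-0.05]]]}}

```text
time_s: 4.95
ee_pos: [416.6, 319.9, 279.5]
ee_rot: [180.0, 0.0, 114.1]
force: [-0.2, -0.7, 0.0]
gripper_width: 91.3
gripper_force: 0.0
```

Run:
```python
from h import *
plan([416,319.5,130],[180,0,114],10)
print(state()['qpos'])
```

```text
[0, [-0.0, -0.0, 15.0], [0.0, 0.0, 0.0]]
[0, [-0.0, -0.0, 15.0], [0.0, 0.0, 0.0]]
[0, [-0.0, -0.0, 15.0], [0.0, 0.0, 0.0]]
[0, [-0.0, -0.0, 15.0], [0.0, 0.0, 0.0]]
[0, [-0.0, -0.0, 15.0], [0.0, 0.0, 0.0]]
[0, [-0.0, -0.0, 15.0], [0.0, 0.0, 0.0]]
[0, [-0.0, -0.0, 15.0], [0.0, 0.0, 0.0]]
[0, [-0.0, -0.0, 15.0], [0.0, 0.0, 0.0]]
[0, [-0.0, -0.0, 15.0], [0.0, 0.0, 0.0]]
[0, [-0.0, -1.0, 14.0], [0.0, 0.0, 0.0]]
end [415.8 319.5 130.5] [180.    0.  114.1]
[ 3.62683062e+01  1.15107827e+01  8.81136771e+01 -9.02906794e-03
  8.03534362e+01  1.22108868e+01]
```

Request:
{"fn": "servo_tool", "kwargs": {"steps": [[0,[0,0,15],[0,0,0]],[0,[0,0,15],[0,0,0]],[0,[0,0,15],[0,0,0]],[0,[0,0,15],[0,0,0]],[0,[0,0,15],[0,0,0]],[0,[0,0,15],[0,0,0]],[0,[0,0,15],[0,0,0]],[0,[0,0,15],[0,0,0]],[0,[0,0,15],[0,0,0]],[0,[0,-0.5,14],[0,0,0]]]}}

```text
time_s: 5.95
ee_pos: [416.9, 318.4, 129.8]
ee_rot: [180.0, 0.0, 114.0]
force: [0.5, -0.3, 0.7]
gripper_width: 91.2
gripper_force: 0.0
```

Request:
{"fn": "servo_tool", "kwargs": {"steps": [[255,[0,0,0],[0,0,0]],[255,[0,0,0],[0,0,0]],[255,[0,0,0],[0,0,0]],[255,[0,0,0],[0,0,0]],[255,[0,0,0],[0,0,0]],[255,[0,0,0],[0,0,0]],[255,[0,0,0],[0,0,0]],[255,[0,0,0],[0,0,0]],[255,[0,0,0],[0,0,0]],[255,[0,0,0],[0,0,0]]], "squeeze": 50}}

```text
time_s: 6.95
ee_pos: [416.9, 318.4, 130.4]
ee_rot: [-180.0, 0.0, 113.9]
force: [-0.8, 0.8, -0.2]
gripper_width: 17.7
gripper_force: 50.0
```

Run:
```python
from h import *
p,r=plan([416,319.5,300],[180,0,114],10,cl=255)
f=grab('side'); P=cloud(f); o=f['color'][200:300,200:330]
cv2.imwrite('pics/g1.png',cv2.resize(o,(780,600),interpolation=cv2.INTER_CUBIC)[:,:,::-1])
```

```text
[255, [0.0, -0.0, -17.0], [-0.0, 0.0, -0.0]]
[255, [0.0, -0.0, -17.0], [-0.0, 0.0, -0.0]]
[255, [0.0, -0.0, -17.0], [-0.0, 0.0, -0.0]]
[255, [0.0, -0.0, -17.0], [-0.0, 0.0, -0.0]]
[255, [0.0, -0.0, -17.0], [-0.0, 0.0, -0.0]]
[255, [0.0, -0.0, -17.0], [-0.0, 0.0, -0.0]]
[255, [0.0, -0.0, -17.0], [-0.0, 0.0, -0.0]]
[255, [0.0, -0.0, -17.0], [-0.0, 0.0, -0.0]]
[255, [1.0, -0.0, -17.0], [-0.0, 0.0, -0.0]]
[255, [0.0, -0.0, -17.0], [-0.0, 0.0, -0.0]]
end [416.5 319.3 300.4] [-180.     0.   113.9]
```

View pics/g1.png

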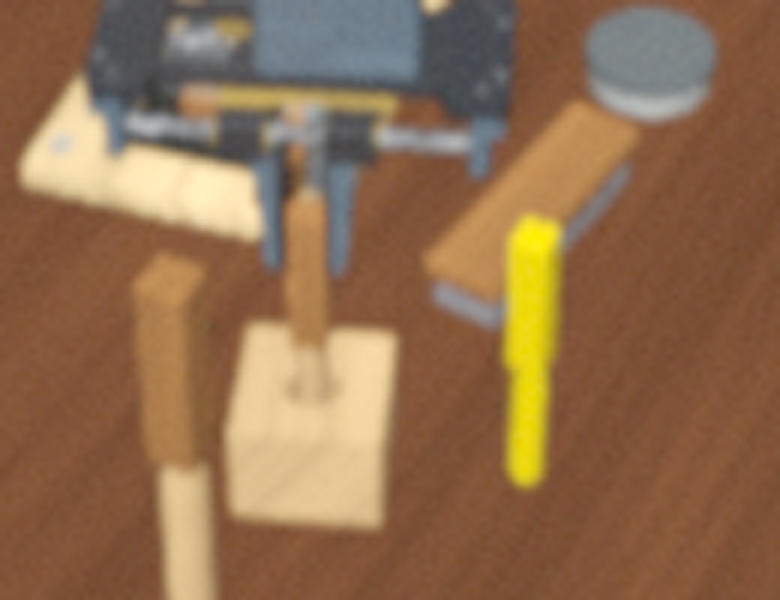

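Request:
{"fn": "servo_tool", "kwargs": {"steps": [[255,[0,0,-17],[0,0,0]],[255,[0,0,-17],[0,0,0]],[255,[0,0,-17],[0,0,0]],[255,[0,0,-17],[0,0,0]],[255,[0,0,-17],[0,0,0]],[255,[0,0,-17],[0,0,0]],[255,[0,0,-17],[0,0,0]],[255,[0,0,-17],[0,0,0]],[255,[0,0,-17],[0,0,0]],[255,[0,0,-17],[0,0,0]]]}}

```text
time_s: 8.0
ee_pos: [416.7, 318.3, 300.9]
ee_rot: [-180.0, 0.0, 114.0]
force: [-0.8, -0.0, -0.9]
gripper_width: 17.7
gripper_force: 50.0
```

```bash
cat >> h.py <<'E'
BO=np.array([605.4,10.3]); BY=-169.8
bx=np.array([np.cos(np.radians(BY)),np.sin(np.radians(BY)),0]); by=np.array([-bx[1],bx[0],0]); ez=np.array([0,0,1.])
def b2w(x,y,z): return np.r_[BO,0]+x*bx+y*by+z*ez
def w2b(p): d=np.asarray(p,float)-np.r_[BO,0]; return np.array([d@bx,d@by,d[2]])
def lean(th,yaw=100.2): return Rot.from_rotvec(np.radians(-th)*by)*R_([180,0,yaw])
E
python3 - <<'E'
from h import *
s=state(); print(s['qpos'].round(2),np.round(s['ee_pos'],1))
print(lean(38).apply([0,0,-1])@bx)
p,r=plan([600,60,330],lean(38),12,cl=255)
E
```

```text
[ 3.612e+01  1.104e+01  8.572e+01 -1.000e-02  8.327e+01  1.217e+01] [416.7 318.3 300.9]
-0.6156614753256583
[255, [-26.0, 5.0, -2.0], [0.05, 0.01, 0.02]]
[255, [-26.0, 6.0, -3.0], [0.06, 0.01, 0.02]]
[255, [-26.0, 6.0, -4.0], [0.05, 0.01, 0.02]]
[255, [-25.0, 6.0, -4.0], [0.06, 0.01, 0.02]]
[255, [-25.0, 6.0, -5.0], [0.05, 0.0, 0.02]]
[255, [-25.0, 7.0, -5.0], [0.06, 0.01, 0.02]]
[255, [-25.0, 7.0, -6.0], [0.05, 0.0, 0.02]]
[255, [-25.0, 7.0, -6.0], [0.06, 0.01, 0.02]]
[255, [-25.0, 7.0, -7.0], [0.05, 0.0, 0.02]]
[255, [-24.0, 7.0, -7.0], [0.06, 0.01, 0.02]]
[255, [-24.0, 8.0, -8.0], [0.05, 0.0, 0.02]]
[255, [-24.0, 8.0, -8.0], [0.06, 0.01, 0.01]]
end [600.4  60.1 330.1] [-141.9   -0.3  100.4]
```

Request:
{"fn": "servo_tool", "kwargs": {"steps": [[255,[-26,5,-2],[0.05,0.01,0.02]],[255,[-26,6,-3],[0.06,0.01,0.02]],[255,[-26,6,-4],[0.05,0.01,0.02]],[255,[-25,6,-4],[0.06,0.01,0.02]],[255,[-25,6,-5],[0.05,0,0.02]],[255,[-25,7,-5],[0.06,0.01,0.02]],[255,[-25,7,-6],[0.05,0,0.02]],[255,[-25,7,-6],[0.06,0.01,0.02]],[255,[-25,7,-7],[0.05,0,0.02]],[255,[-24,7,-7],[0.06,0.01,0.02]]]}}

```text
time_s: 9.0
ee_pos: [569.8, 102.1, 325.4]
ee_rot: [-148.2, -0.8, 102.1]
force: [-0.1, 0.4, -0.7]
gripper_width: 17.6
gripper_force: 50.0
```

Run:
```python
from h import *
from scipy.optimize import least_squares
s=state(); print(s['qpos'].round(2),np.round(s['ee_pos'],1),np.round(s['ee_rot'],1),np.round(s['force'],1))
D=[([-78.04,18.31,89.64,0,72.04,-1.15],[130.42,-560.04,203.51]),([36.268,11.511,88.114,-.009,80.353,12.211],[416.6,319.9,279.5]),([36.12,11.04,85.72,-.01,83.27,12.17],[416.7,318.3,300.9]),(s['qpos'],s['ee_pos'])]
def fk(q,k):
    h,L1,L2,L,off=k; q=np.radians(q)
    Rz=lambda a:Rot.from_euler('z',a); Ry=lambda a:Rot.from_euler('y',a)
    R=Rz(q[0]); p=np.array([0,off,h]); p=R.apply(p)
    R=R*Ry(q[1]); p=p+R.apply([0,0,L1]); R=R*Ry(q[2]); p=p+R.apply([0,0,L2]); R=R*Rz(q[3])*Ry(q[4]); p=p+R.apply([0,0,L]); return p,R*Rz(q[5])
f=lambda k:np.concatenate([fk(q,k)[0]-p for q,p in D])
o=least_squares(f,[300,560,420,300,10]); print(o.x.round(1),np.abs(o.fun).max())
rr=fk(D[-1][0],o.x)[1].inv()*R_(s['ee_rot']); print('rot resid',rr.as_euler('xyz',degrees=True).round(1))
C=(fk(D[0][0],o.x)[1].inv()*R_([179.99,0,13.11])); print(C.as_euler('xyz',degrees=True).round(1))
lo=[-177,-48,12.3,-77,2.9,-146];hi=[177.9,115,149.7,257,150,146]
def ik(p,R,q0):
    g=lambda q:np.r_[fk(q,o.x)[0]-p,200*((fk(q,o.x)[1]*C).inv()*R).as_rotvec()]
    z=least_squares(g,q0,bounds=(lo,hi)); return z.x.round(1),np.abs(z.fun).max().round(2)
for x,y in((-70,133),(0,133),(8.7,165),(8.7,-60)):
    tip=b2w(x,y,25); R=lean(38); print(x,y,tip.round(),ik(tip+R.apply([0,0,-120]),R,s['qpos']))
```

```text
[  9.46  35.51  51.39  -0.9  124.95  -3.15] [569.8 102.1 325.4] [-148.2   -0.8  102.1] [-0.1  0.4 -0.7]
[112.2 563.7 418.5 315.3  11.4] 0.6023309714611287
rot resid [-0.  0. 90.]
[-0.  0. 90.]
-70 133 [ 698. -108.   25.] (array([ -4.1,  69.2,  12.3, -12.5, 132. , -20.3]), np.float64(9.47))
0 133 [ 629. -121.   25.] (array([ -5.4,  58.2,  37.4, -11.1, 120.8, -18.2]), np.float64(0.0))
8.7 165 [ 626. -154.   25.] (array([ -7.5,  58.3,  37.3, -12.6, 120.5, -20.6]), np.float64(0.0))
8.7 -60 [586.  68.  25.] (array([  7. ,  52.6,  49.2,  -2.2, 116.1,  -3.5]), np.float64(0.0))
```

```bash
cat >> h.py <<'E'
def stickfit(n):
    f=grab(n); P=cloud(f); s=state(); R=R_(s['ee_rot']); q=R.inv().apply((P-np.array(s['ee_pos'])).reshape(-1,3)).reshape(P.shape)
    eye=R.inv().apply(np.array(f['eye'])-np.array(s['ee_pos']))
    m=(np.abs(q[...,0])<22)&(np.abs(q[...,1])<22)&(q[...,2]>30)&(q[...,2]<135)&(f['z_map']>0); v=q[m]
    print(n,m.sum(),'eye dir (tool)',(eye/np.linalg.norm(eye)).round(2))
    for a,b in((30,45),(45,70),(70,95),(95,115),(115,135)):
        w=v[(v[:,2]>a)&(v[:,2]<b)]
        if len(w)>3: print(a,b,len(w),'min',np.percentile(w,4,axis=0).round(1),'max',np.percentile(w,96,axis=0).round(1),'med',np.median(w,0).round(1))
    if len(v): print('tip z max',np.percentile(v[:,2],[97,99.5]).round(1))
E
python3 - <<'E'
from h import *
stickfit('top'); stickfit('side')
R0=R_([180,0,100.2])
p,r=plan(b2w(-65,133,300),R0,10,cl=255)
plan(b2w(-65,133,142),R0,10,p,r,cl=255)
E
```

```text
top 0 eye dir (tool) [-0.03 -0.7  -0.71]
side 157 eye dir (tool) [ 0.82 -0.51 -0.26]
30 45 34 min [-5.9 -9.4 31.3] max [12.7  6.8 43.2] med [ 7.6 -4.1 37.2]
45 70 41 min [-0.5 -7.5 46.6] max [10.5  6.  68.1] med [ 5.3 -2.8 57.9]
70 95 45 min [-1.7 -8.1 71.1] max [11.6  6.9 94.2] med [ 5.9 -3.1 82.4]
95 115 33 min [ 0.1 -7.3 96.6] max [ 10.6   5.  113.8] med [  6.9  -3.3 105.2]
115 135 4 min [  1.3  -4.1 116. ] max [ 11.9   2.8 117. ] med [  7.8  -2.5 116.3]
tip z max [114.1 116.6]
[255, [-23.0, 7.0, -2.0], [-0.06, -0.0, 0.0]]
[255, [-23.0, 8.0, -2.0], [-0.06, -0.0, 0.0]]
[255, [-23.0, 8.0, -2.0], [-0.05, -0.0, 0.0]]
[255, [-23.0, 8.0, -1.0], [-0.06, -0.0, 0.0]]
[255, [-23.0, 8.0, -1.0], [-0.05, -0.0, 0.01]]
[255, [-23.0, 8.0, -0.0], [-0.06, -0.0, 0.0]]
[255, [-23.0, 8.0, 0.0], [-0.05, -0.0, 0.01]]
[255, [-23.0, 8.0, 1.0], [-0.06, -0.0, 0.0]]
[255, [-23.0, 8.0, 1.0], [-0.05, -0.0, 0.01]]
[255, [-22.0, 8.0, 2.0], [-0.06, -0.01, 0.0]]
end [ 693.1 -108.6  299.5] [179.9   0.2 100.2]
[255, [0.0, -0.0, 16.0], [0.0, 0.0, 0.0]]
[255, [0.0, -0.0, 16.0], [0.0, 0.0, 0.0]]
[255, [0.0, -0.0, 16.0], [0.0, 0.0, 0.0]]
[255, [0.0, -0.0, 16.0], [0.0, 0.0, 0.0]]
[255, [0.0, -0.0, 16.0], [0.0, 0.0, 0.0]]
[255, [0.0, -0.0, 16.0], [0.0, 0.0, 0.0]]
[255, [0.0, -0.0, 15.0], [0.0, 0.0, 0.0]]
[255, [0.0, -0.0, 16.0], [0.0, 0.0, 0.0]]
[255, [0.0, -0.0, 15.0], [0.0, 0.0, 0.0]]
[255, [0.0, -1.0, 16.0], [0.0, 0.0, 0.0]]
end [ 692.5 -109.3  141.5] [179.9   0.2 100.2]
```

Request:
{"fn": "servo_tool", "kwargs": {"steps": [[255,[-23,7,-2],[-0.06,0,0]],[255,[-23,8,-2],[-0.06,0,0]],[255,[-23,8,-2],[-0.05,0,0]],[255,[-23,8,-1],[-0.06,0,0]],[255,[-23,8,-1],[-0.05,0,0.01]],[255,[-23,8,0],[-0.06,0,0]],[255,[-23,8,0],[-0.05,0,0.01]],[255,[-23,8,1],[-0.06,0,0]],[255,[-23,8,1],[-0.05,0,0.01]],[255,[-22,8,2],[-0.06,-0.01,0]]]}}

```text
time_s: 10.1
ee_pos: [691.7, -105.8, 303.2]
ee_rot: [179.5, 0.1, 100.5]
force: [-0.1, 0.2, -0.9]
gripper_width: 17.6
gripper_force: 50.0
```

Request:
{"fn": "servo_tool", "kwargs": {"steps": [[255,[0,0,16],[0,0,0]],[255,[0,0,16],[0,0,0]],[255,[0,0,16],[0,0,0]],[255,[0,0,16],[0,0,0]],[255,[0,0,16],[0,0,0]],[255,[0,0,16],[0,0,0]],[255,[0,0,15],[0,0,0]],[255,[0,0,16],[0,0,0]],[255,[0,0,15],[0,0,0]],[255,[0,0,14],[0,0,0]]]}}

```text
time_s: 11.1
ee_pos: [691.9, -104.8, 146.5]
ee_rot: [179.7, 0.1, 100.5]
force: [-0.4, -0.2, -0.7]
gripper_width: 17.7
gripper_force: 50.0
```

```bash
cat >> h.py <<'E'
def sled(n='top'):
    f=grab(n); P=cloud(f); o=[x for x in outline_of(f,'sled')]
    B=(P-np.r_[BO,0]); bxx=B@bx; byy=B@by; z=P[...,2]
    m=(z>34)&(z<68)&(bxx<42)&(bxx>-60)&(byy>60)&(byy<200)&(f['z_map']>0)
    return f,P,np.stack([bxx,byy,z],-1)
E
python3 - <<'E'
from h import *
s=state(); print(np.round(s['ee_pos'],1),s['ee_rot'].round(1) if hasattr(s['ee_rot'],'round') else s['ee_rot'],np.round(s['force'],1),'tcp board',w2b(s['ee_pos']).round(1))
f=grab('side'); P=cloud(f)
o=f['color'][120:220,190:320]
cv2.imwrite('pics/p1.png',cv2.resize(o,(780,600),interpolation=cv2.INTER_CUBIC)[:,:,::-1])
E
```

```text
[ 691.9 -104.8  146.5] [1.797e+02 1.000e-01 1.005e+02] [-0.4 -0.2 -0.7] tcp board [-64.7 128.6 146.5]
```

View pics/p1.png

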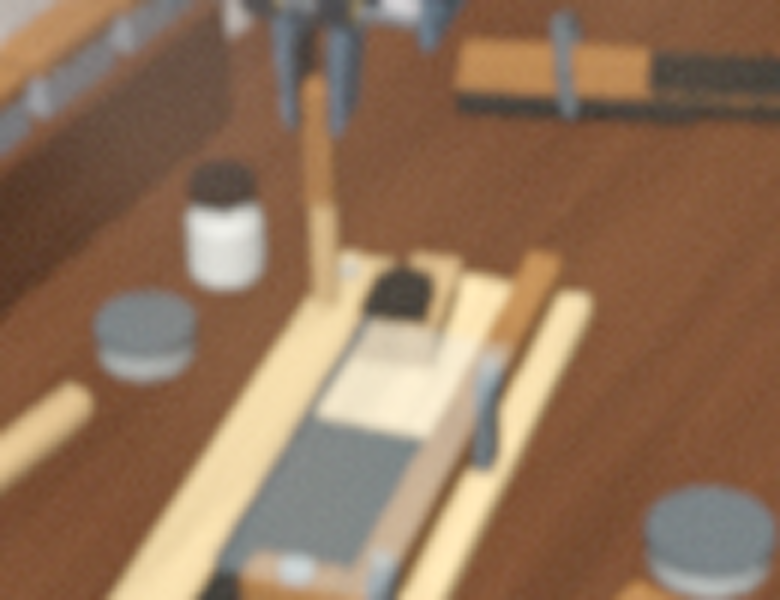

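Request:
{"fn": "servo_tool", "kwargs": {"steps": [[255,[-3,0,2],[0,0,0]],[255,[-2,0,2],[0,0,0]],[255,[0,-6,0],[0,0,0]],[255,[0,-6,0],[0,0,0]],[255,[0,-4.5,0],[0,0,0]],[255,[0,-4.5,0],[0,0,0]],[255,[0,-4.5,0],[0,0,0]],[255,[0,-4.5,0],[0,0,0]],[255,[0,-4.5,0],[0,0,0]],[255,[0,-4.5,0],[0,0,0]]]}}

```text
time_s: 12.15
ee_pos: [655.7, -117.9, 143.6]
ee_rot: [179.5, 0.2, 100.5]
force: [4.4, 0.1, 0.9]
gripper_width: 17.7
gripper_force: 50.0
```

```bash
cat >> h.py <<'E'
def st():
    s=state(); F=np.array(s['force']); print('t',round(s['time_s'],2),'tcp board',w2b(s['ee_pos']).round(1),np.round(s['ee_rot'],1),'F board',np.round([F@bx,F@by,F[2]],1))
def sledpose(n='top',ymin=0,show=True):
    f=grab(n); P=cloud(f); B=P-np.r_[BO,0]; x=B@bx; y=B@by; z=P[...,2]
    for o in outline_of(f,'sled')[:2]:
        m=o['pixels']&(z>36)&(z<66)&(x<50)&(x>-70)&(y>-130)
        if m.sum()>40: print(n,round(o['confidence'],2),'sled board',rect(np.c_[x[m],y[m]]),m.sum())
    m=(z>36)&(z<49)&(x<33)&(x>-50)&(y>60)&(y<200); 
    if m.sum()>30: print(n,'flat top',rect(np.c_[x[m],y[m]]),m.sum(),'x98',np.percentile(x[m],98).round(1))
    m=(z>36)&(z<66)&(x<33)&(x>-50)&(y>60)&(y<200)&~((f['color'].max(2)<10))
E
python3 - <<'E'
from h import *
st(); sledpose('top'); sledpose('side')
E
```

```text
t 12.15 tcp board [-26.8 135.1 143.6] [179.5   0.2 100.5] F board [-4.3  0.7  0.9]
side 0.56 sled board [9.8, 125.2, 81.6, 62.8, -72.4] 163
side flat top [0.4, 129.3, 77.9, 63.7, -88.7] 70 x98 32.3
```

Request:
{"fn": "servo_tool", "kwargs": {"steps": [[255,[0,-1,0],[0,0,0]],[255,[0,-1,0],[0,0,0]],[255,[0,-1,0],[0,0,0]],[255,[0,-1,0],[0,0,0]],[255,[0,-1,0],[0,0,0]],[255,[0,-1,0],[0,0,0]],[255,[0,-1,0],[0,0,0]],[255,[0,-1,0],[0,0,0]],[255,[0,-0.5,0],[0,0,0]],[255,[0,-0.5,0],[0,0,0]]]}}

```text
time_s: 13.35
ee_pos: [646.1, -119.4, 143.0]
ee_rot: [179.7, 0.1, 100.5]
force: [4.5, 0.4, 1.8]
gripper_width: 17.5
gripper_force: 50.0
```

Run:
```python
from h import *
st(); sledpose('side')
```

```text
t 13.35 tcp board [-17.1 134.9 143. ] [1.797e+02 1.000e-01 1.005e+02] F board [-4.5  0.4  1.8]
side 0.61 sled board [17.5, 125.3, 85.3, 46.3, 89.0] 144
side flat top [4.6, 128.9, 76.9, 55.1, -88.7] 35 x98 31.9
```

Request:
{"fn": "servo_tool", "kwargs": {"steps": [[255,[0,-0.4,0],[0,0,0]],[255,[0,-0.4,0],[0,0,0]],[255,[0,-0.4,0],[0,0,0]],[255,[0,-0.4,0],[0,0,0]],[255,[0,-0.4,0],[0,0,0]],[255,[0,0,0],[0,0,0]],[255,[0,0,0],[0,0,0]],[255,[0,0,0],[0,0,0]],[255,[0,0,0],[0,0,0]],[255,[0,0,0],[0,0,0]]]}}

```text
time_s: 14.45
ee_pos: [644.2, -119.8, 142.9]
ee_rot: [179.7, 0.1, 100.5]
force: [4.4, 0.3, 2.2]
gripper_width: 17.6
gripper_force: 50.0
```

Run:
```python
from h import *
st(); sledpose('side')
```

```text
t 14.45 tcp board [-15.1 134.9 142.9] [1.797e+02 1.000e-01 1.005e+02] F board [-4.4  0.5  2.2]
side 0.49 sled board [19.4, 125.4, 75.1, 43.0, 86.7] 129
side flat top [3.8, 129.2, 77.3, 55.5, 88.8] 33 x98 31.7
```

Request:
{"fn": "servo_tool", "kwargs": {"steps": [[255,[0,-0.4,0],[0,0,0]],[255,[0,-0.4,0],[0,0,0]],[255,[0,-0.4,0],[0,0,0]],[255,[0,-0.4,0],[0,0,0]],[255,[0,-0.4,0],[0,0,0]],[255,[0,0,0],[0,0,0]],[255,[0,0,0],[0,0,0]],[255,[0,0,0],[0,0,0]],[255,[0,0,0],[0,0,0]],[255,[0,0,0],[0,0,0]]]}}

```text
time_s: 15.55
ee_pos: [642.6, -120.0, 142.9]
ee_rot: [179.6, 0.1, 100.5]
force: [5.5, 1.2, 1.1]
gripper_width: 17.6
gripper_force: 50.1
```

Run:
```python
from h import *
st()
```

```text
t 15.55 tcp board [-13.6 134.8 142.9] [1.796e+02 1.000e-01 1.005e+02] F board [-5.6 -0.3  1.1]
```

Request:
{"fn": "servo_tool", "kwargs": {"steps": [[255,[0,-0.4,0],[0,0,0]],[255,[0,-0.4,0],[0,0,0]],[255,[0,-0.4,0],[0,0,0]],[255,[0,-0.4,0],[0,0,0]],[255,[0,-0.4,0],[0,0,0]],[255,[0,0,0],[0,0,0]],[255,[0,0,0],[0,0,0]],[255,[0,0,0],[0,0,0]],[255,[0,0,0],[0,0,0]],[255,[0,0,0],[0,0,0]]]}}

```text
time_s: 16.55
ee_pos: [641.3, -119.6, 143.0]
ee_rot: [179.5, 0.1, 100.4]
force: [6.5, 2.3, 0.5]
gripper_width: 17.9
gripper_force: 50.1
```

Run:
```python
from h import *
st(); sledpose('side')
```

```text
t 16.55 tcp board [-12.4 134.2 143. ] [1.795e+02 1.000e-01 1.004e+02] F board [-6.8 -1.1  0.5]
```

Request:
{"fn": "servo_tool", "kwargs": {"steps": [[255,[0,-0.5,0],[0,0,0]],[255,[0,-0.5,0],[0,0,0]],[255,[0,-0.5,0],[0,0,0]],[255,[0,-0.5,0],[0,0,0]],[255,[0,-0.5,0],[0,0,0]],[255,[0,-0.5,0],[0,0,0]],[255,[0,-0.5,0],[0,0,0]],[255,[0,0,0],[0,0,0]],[255,[0,0,0],[0,0,0]],[255,[0,0,0],[0,0,0]]]}}

```text
time_s: 17.65
ee_pos: [639.7, -119.9, 143.1]
ee_rot: [179.3, 0.1, 100.4]
force: [10.0, 2.4, -1.2]
gripper_width: 17.6
gripper_force: 50.3
```

Run:
```python
from h import *
st()
f=grab('side'); P=cloud(f)
o=f['color'][130:205,200:300]
cv2.imwrite('pics/p2.png',cv2.resize(o,(800,600),interpolation=cv2.INTER_CUBIC)[:,:,::-1])
```

```text
t 17.65 tcp board [-10.7 134.2 143.1] [1.793e+02 1.000e-01 1.004e+02] F board [-10.2  -0.6  -1.2]
```

View pics/p2.png

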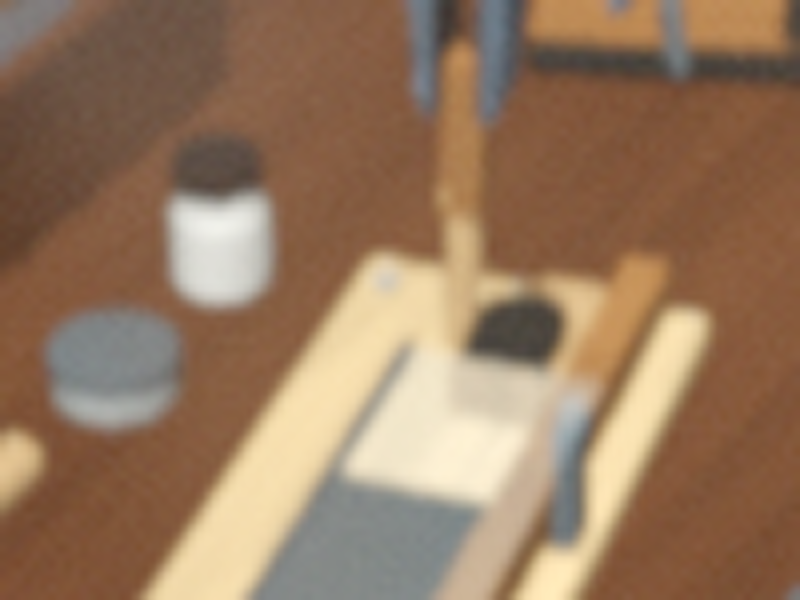

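Request:
{"fn": "servo_tool", "kwargs": {"steps": [[255,[0,5,0],[0,0,0]],[255,[0,8,0],[0,0,0]],[255,[0,8,0],[0,0,0]],[255,[-5,4,-8],[0,0,0]],[255,[-10,0,-10],[0,0,0]],[255,[-10,0,-10],[0,0,0]],[255,[-10,0,-10],[0,0,0]],[255,[-10,0,-10],[0,0,0]],[255,[-10,0,-10],[0,0,0]],[255,[-10,0,-8],[0,0,0]]]}}

```text
time_s: 18.7
ee_pos: [672.9, -181.6, 210.4]
ee_rot: [179.6, 0.2, 100.4]
force: [-0.2, -0.2, -0.6]
gripper_width: 17.4
gripper_force: 50.0
```

```bash
cat >> h.py <<'E'
from scipy.optimize import least_squares
K=[112.2,563.7,418.5,315.3,11.4]
def fk(q,k=K):
    h,L1,L2,L,off=k; q=np.radians(q)
    Rz=lambda a:Rot.from_euler('z',a); Ry=lambda a:Rot.from_euler('y',a)
    R=Rz(q[0]); p=R.apply([0,off,h])
    R=R*Ry(q[1]); p=p+R.apply([0,0,L1]); R=R*Ry(q[2]); p=p+R.apply([0,0,L2]); R=R*Rz(q[3])*Ry(q[4]); p=p+R.apply([0,0,L]); return p,R*Rz(q[5])*Rz(np.pi/2)
def ik(p,R,q0):
    g=lambda q:np.r_[fk(q)[0]-p,200*(fk(q)[1].inv()*R).as_rotvec()]
    z=least_squares(g,q0,bounds=([-177,-48,12.3,-77,2.9,-146],[177.9,115,149.7,257,150,146])); return z.x.round(1),np.abs(z.fun).max().round(2)
E
python3 - <<'E'
from h import *
st(); sledpose('side'); sledpose('top')
f=grab('top','top5.png')
q=state()['qpos']
for th in(34,38):
  for x,y,z in((-3,190,70),(-3,178,25)):
    R=lean(th); print(th,x,y,z,ik(b2w(x,y,z)+R.apply([0,0,-120]),R,q))
R=lean(37); p,r=plan(b2w(-3,190,60)+R.apply([0,0,-120]),R,10,cl=255)
o=f['color'][140:230,230:350]
cv2.imwrite('pics/p3.png',cv2.resize(o,(800,600),interpolation=cv2.INTER_CUBIC)[:,:,::-1])
E
```

```text
t 18.7 tcp board [-32.5 200.8 210.4] [179.6   0.2 100.4] F board [ 0.3  0.2 -0.6]
top 0.54 sled board [20.8, 113.4, 51.3, 50.5, -88.1] 234
top flat top [12.0, 115.3, 55.8, 39.2, -88.0] 37 x98 31.8
34 -3 190 70 (array([ -9.3,  57.1,  31.2, -12.9, 123.4, -23.6]), np.float64(0.0))
34 -3 178 25 (array([ -8.6,  56.6,  38.4, -11.7, 117.1, -21.1]), np.float64(0.0))
38 -3 190 70 (array([ -8.8,  62. ,  23. , -15.3, 130.4, -25.2]), np.float64(0.0))
38 -3 178 25 (array([ -8.1,  61. ,  31.4, -13.4, 123.4, -22.1]), np.float64(0.0))
[255, [1.0, 4.0, 5.0], [0.07, 0.0, 0.0]]
[255, [1.0, 5.0, 5.0], [0.06, 0.0, 0.0]]
[255, [1.0, 5.0, 5.0], [0.07, 0.0, 0.0]]
[255, [1.0, 5.0, 4.0], [0.06, 0.0, 0.0]]
[255, [1.0, 6.0, 4.0], [0.07, 0.0, 0.0]]
[255, [1.0, 6.0, 4.0], [0.06, 0.0, 0.0]]
[255, [1.0, 6.0, 3.0], [0.07, 0.0, 0.0]]
[255, [1.0, 6.0, 3.0], [0.06, 0.0, 0.0]]
[255, [1.0, 6.0, 2.0], [0.07, 0.0, 0.0]]
[255, [0.0, 6.0, 3.0], [0.06, 0.0, 0.0]]
end [ 712.5 -163.6  155.7] [-1.430e+02  1.000e-01  1.005e+02]
```

View pics/p3.png

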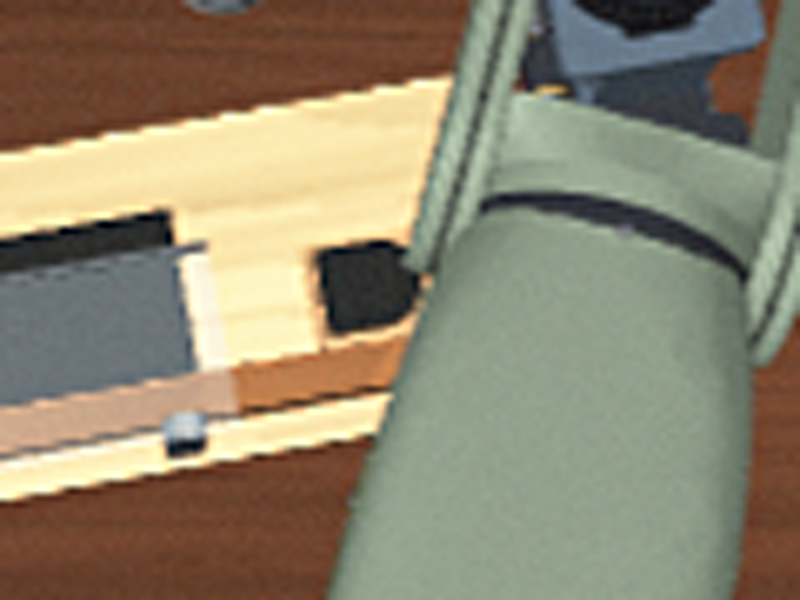

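Request:
{"fn": "servo_tool", "kwargs": {"steps": [[255,[1,4,5],[0.07,0,0]],[255,[1,5,5],[0.06,0,0]],[255,[1,5,5],[0.07,0,0]],[255,[1,5,4],[0.06,0,0]],[255,[1,6,4],[0.07,0,0]],[255,[1,6,4],[0.06,0,0]],[255,[1,6,3],[0.07,0,0]],[255,[1,6,3],[0.06,0,0]],[255,[1,6,2],[0.07,0,0]],[255,[0,6,3],[0.06,0,0]]]}}

```text
time_s: 19.95
ee_pos: [713.2, -162.8, 155.3]
ee_rot: [-142.9, 0.1, 100.5]
force: [0.5, -0.5, -0.6]
gripper_width: 17.4
gripper_force: 50.0
```

```bash
cat >> h.py <<'E'
def tip(L=119.5): s=state(); t=np.array(s['ee_pos'])+R_(s['ee_rot']).apply([1,0,L]); print('tip board',w2b(t).round(1)); return t
E
python3 - <<'E'
from h import *
st(); tip(); R=lean(37); p,r=plan(b2w(-5,173,25)+R.apply([0,0,-119.5]),R,10,dec=1,cl=255)
for n in('top','side'):
    stickfit(n)
E
```

```text
t 19.95 tcp board [-75.4 189.5 155.3] [-1.429e+02  1.000e-01  1.005e+02] F board [-0.4  0.6 -0.6]
tip board [ -3.3 189.   60. ]
[255, [1.7, 2.2, 2.7], [-0.0, 0.0, 0.0]]
[255, [1.6, 2.2, 2.7], [-0.0, 0.001, 0.0]]
[255, [1.6, 2.2, 2.7], [-0.0, 0.0, 0.0]]
[255, [1.7, 2.2, 2.7], [-0.0, 0.001, 0.001]]
[255, [1.6, 2.2, 2.7], [-0.0, 0.0, 0.0]]
[255, [1.7, 2.3, 2.7], [-0.0, 0.001, 0.001]]
[255, [1.6, 2.2, 2.7], [-0.0, 0.0, 0.0]]
[255, [1.7, 2.3, 2.7], [-0.001, 0.001, 0.001]]
[255, [1.6, 2.2, 2.6], [-0.0, 0.0, 0.0]]
[255, [1.7, 2.3, 2.7], [-0.001, 0.001, 0.001]]
end [ 711.7 -146.3  120.4] [-143.    -0.   100.2]
top 21 eye dir (tool) [ 0.17 -0.78 -0.6 ]
70 95 9 min [ -6.3 -11.3  79.3] max [-1.5 -4.8 92. ] med [-4.4 -8.2 86.5]
95 115 11 min [ -5.6 -11.8  98.6] max [  2.7  -5.4 111.5] med [ -1.8  -7.9 107.5]
tip z max [114.9 118.5]
side 103 eye dir (tool) [ 0.81 -0.54 -0.21]
30 45 22 min [-2.4 -8.5 31.7] max [15.7  7.1 42.8] med [11.  -2.  36.4]
45 70 29 min [-1.  -8.5 46.1] max [13.9  8.3 68. ] med [ 8.5 -2.9 56.1]
70 95 29 min [ 1.8 -8.4 71.4] max [14.8  5.4 94. ] med [ 8.1 -3.2 82. ]
95 115 19 min [ -0.  -10.7  95.9] max [ 15.    7.3 114.2] med [  6.7  -2.9 107. ]
115 135 4 min [ -0.6  -7.7 115.3] max [  6.8   3.  118.6] med [  4.2  -2.2 116.3]
tip z max [115.2 117.8]
```

Request:
{"fn": "servo_tool", "kwargs": {"steps": [[255,[1.6,2.2,2.7],[0,0,0]],[255,[1.6,2.2,2.7],[0,0,0]],[255,[1.6,2.2,2.7],[0,0,0]],[255,[1.6,2.2,2.7],[0,0,0]],[255,[1.6,2.2,2.7],[0,0,0]],[255,[1.6,2.2,2.7],[0,0,0]],[255,[1.6,2.2,2.7],[0,0,0]],[255,[1.6,2.2,2.7],[0,0,0]],[255,[1.6,2.2,2.7],[0,0,0]],[255,[1.6,2.2,2.7],[0,0,0]]]}}

```text
time_s: 21.05
ee_pos: [711.3, -147.9, 121.1]
ee_rot: [-143.1, 0.1, 100.5]
force: [-0.3, 1.3, -0.5]
gripper_width: 17.4
gripper_force: 50.0
```

Run:
```python
from h import *
st(); t=tip(); R=lean(37)
r=R_(state()['ee_rot']); print('unit +x in tool',r.inv().apply(bx).round(3),'-y',r.inv().apply(-by).round(3),'up',r.inv().apply(ez).round(3))
f=grab('side'); o=f['color'][130:205,200:300]
cv2.imwrite('pics/p4.png',cv2.resize(o,(800,600),interpolation=cv2.INTER_CUBIC)[:,:,::-1])
```

```text
t 21.05 tcp board [-76.2 174.5 121.1] [-1.431e+02  1.000e-01  1.005e+02] F board [ 0.1 -1.3 -0.5]
tip board [ -4.4 174.   25.6]
unit +x in tool [ 0.005 -0.799  0.601] -y [ 1.     0.002 -0.004] up [-0.002 -0.601 -0.799]
```

View pics/p4.png

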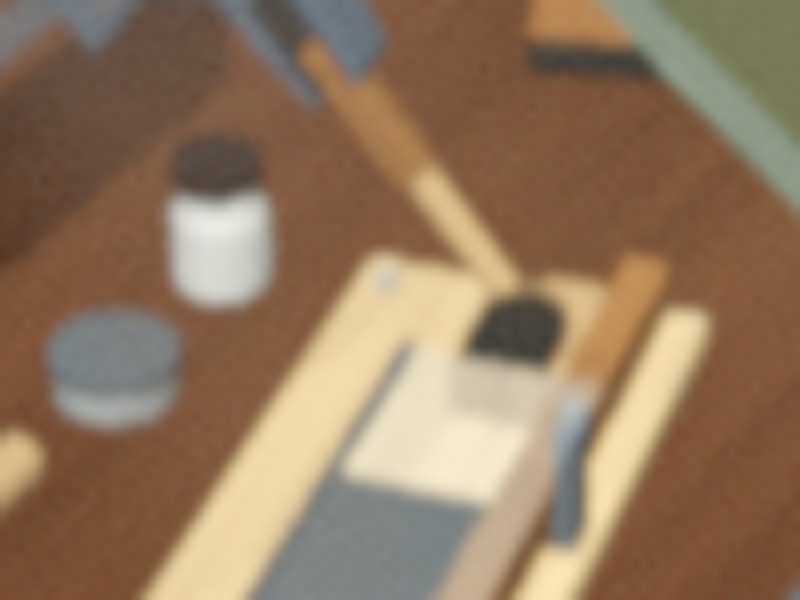

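Request:
{"fn": "servo_tool", "kwargs": {"steps": [[255,[2.8,0,0],[0,0,0]],[255,[2.8,0,0],[0,0,0]],[255,[2.7,0,0],[0,0,0]],[255,[2.7,0,0],[0,0,0]],[255,[0,-2,1.5],[0,0,0]],[255,[0,-2,1.5],[0,0,0]],[255,[0,-2,1.5],[0,0,0]],[255,[0,-1.6,1.2],[0,0,0]],[255,[0,-1.6,1.2],[0,0,0]],[255,[0,-0.8,0.6],[0,0,0]]]}}

```text
time_s: 22.1
ee_pos: [696.8, -139.7, 121.6]
ee_rot: [-143.1, 0.1, 100.4]
force: [-0.1, 1.2, -0.3]
gripper_width: 17.3
gripper_force: 50.0
```

Run:
```python
from h import *
st(); t=tip()
```

```text
t 22.1 tcp board [-63.4 163.8 121.6] [-1.431e+02  1.000e-01  1.004e+02] F board [-0.2 -1.2 -0.3]
tip board [  8.4 163.3  26.1]
```

Request:
{"fn": "servo_tool", "kwargs": {"steps": [[255,[0,-0.4,0.5],[0,0,0]],[255,[0,-0.4,0.5],[0,0,0]],[255,[0,-0.4,0.4],[0,0,0]],[255,[0,-0.4,0.3],[0,0,0]],[255,[0,-0.4,0.3],[0,0,0]],[255,[0,-0.4,0.3],[0,0,0]],[255,[0,-0.4,0.3],[0,0,0]],[255,[0,-0.4,0.3],[0,0,0]],[255,[0,0,0],[0,0,0]],[255,[0,0,0],[0,0,0]]]}}

```text
time_s: 23.1
ee_pos: [694.4, -140.0, 121.7]
ee_rot: [-143.4, 0.2, 100.5]
force: [7.3, 0.3, 3.1]
gripper_width: 18.0
gripper_force: 50.0
```

Run:
```python
from h import *
st(); t=tip()
```

```text
t 23.1 tcp board [-60.9 163.6 121.7] [-143.4    0.2  100.5] F board [-7.2  0.9  3.1]
tip board [ 10.3 163.3  25.8]
```

Request:
{"fn": "servo_tool", "kwargs": {"steps": [[255,[1.5,0,0],[0,0,0]],[255,[1.5,0,0],[0,0,0]],[255,[1.5,0,0],[0,0,0]],[255,[1.5,0,0],[0,0,0]],[255,[1.5,0,0],[0,0,0]],[255,[1.5,0,0],[0,0,0]],[255,[1.5,0,0],[0,0,0]],[255,[1.5,0,0],[0,0,0]],[255,[1.5,0,0],[0,0,0]],[255,[1.5,0,0],[0,0,0]]]}}

```text
time_s: 24.1
ee_pos: [691.6, -127.6, 121.0]
ee_rot: [-143.3, 0.4, 100.5]
force: [6.1, -3.5, 1.3]
gripper_width: 17.8
gripper_force: 50.0
```

Run:
```python
from h import *
st(); t=tip(); sledpose('top'); sledpose('side')
```

```text
t 24.1 tcp board [-60.4 151.  121. ] [-143.3    0.4  100.5] F board [-5.4  4.5  1.3]
tip board [ 10.9 151.1  25.2]
side flat top [3.6, 132.8, 78.5, 48.7, 82.5] 31 x98 31.5
```

Request:
{"fn": "servo_tool", "kwargs": {"steps": [[255,[2,-0.2,0.1],[0,0,0]],[255,[3,-0.2,0.1],[0,0,0]],[255,[3,0,0],[0,0,0]],[255,[3,0,0],[0,0,0]],[255,[3,0,0],[0,0,0]],[255,[3,0,0],[0,0,0]],[255,[3,0,0],[0,0,0]],[255,[3,0,0],[0,0,0]],[255,[3,0,0],[0,0,0]],[255,[3,0,0],[0,0,0]]]}}

```text
time_s: 25.3
ee_pos: [685.6, -99.1, 120.4]
ee_rot: [-143.2, 0.4, 100.5]
force: [4.8, -3.4, -0.8]
gripper_width: 17.5
gripper_force: 50.0
```

Run:
```python
from h import *
st(); t=tip()
f=grab('side'); P=cloud(f); o=f['color'][130:205,200:300]
cv2.imwrite('pics/p5.png',cv2.resize(o,(800,600),interpolation=cv2.INTER_CUBIC)[:,:,::-1])
```

```text
t 25.3 tcp board [-59.5 121.9 120.4] [-143.2    0.4  100.5] F board [-4.1  4.2 -0.8]
tip board [ 12.  121.9  24.6]
```

View pics/p5.png

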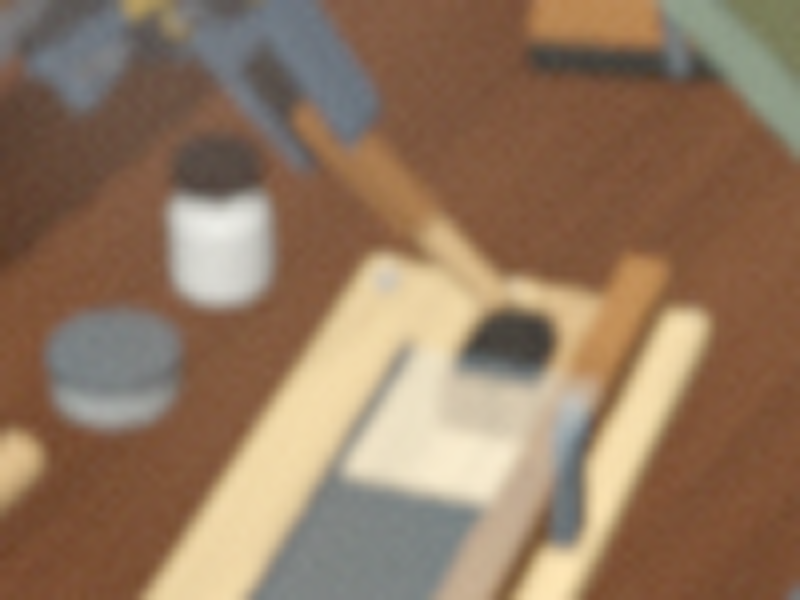

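Request:
{"fn": "servo_tool", "kwargs": {"steps": [[255,[1,-0.3,0.2],[0,0,0]],[255,[2,-0.3,0.2],[0,0,0]],[255,[3,-0.2,0.1],[0,0,0]],[255,[3,-0.2,0.1],[0,0,0]],[255,[3,-0.2,0.1],[0,0,0]],[255,[3,-0.2,0.1],[0,0,0]],[255,[3,-0.2,0.1],[0,0,0]],[255,[3,-0.2,0.1],[0,0,0]],[255,[3,-0.2,0.1],[0,0,0]],[255,[3,-0.2,0.1],[0,0,0]]]}}

```text
time_s: 26.35
ee_pos: [678.1, -72.9, 120.7]
ee_rot: [-143.2, 0.4, 100.5]
force: [4.5, -3.4, -1.4]
gripper_width: 17.8
gripper_force: 50.0
```

Run:
```python
from h import *
st(); t=tip()
```

```text
t 26.35 tcp board [-56.9  94.8 120.7] [-143.2    0.4  100.5] F board [-3.9  4.1 -1.4]
tip board [14.7 94.8 25. ]
```

```bash
cat >> h.py <<'E'
def heel(f,yr,z=56,thr=70):
    h,w=f['color'].shape[:2]; fl=h/2/np.tan(np.radians(f['fovy'])/2)
    c,r=np.meshgrid(np.arange(w),np.arange(h)); d=np.stack([(c-f['cx'])/fl,-(r-f['cy'])/fl,-np.ones((h,w))],-1)@Rot.from_euler('xyz',f['rotation'],degrees=True).as_matrix().T
    e=np.array(f['eye']); P=e+d*((z-e[2])/d[...,2])[...,None]; B=P-np.r_[BO,0]; x=B@bx; y=B@by
    m=(f['color'].max(2)<thr)&(x>-60)&(x<44)&(y>yr[0])&(y<yr[1])
    n,l,sts,_=cv2.connectedComponentsWithStats(m.astype(np.uint8))
    if n<2: return print('none')
    k=1+np.argmax(sts[1:,4]); m=l==k
    print('heel',m.sum(),'rect',rect(np.c_[x[m],y[m]]),'mean',x[m].mean().round(1),y[m].mean().round(1),'pct x',np.percentile(x[m],[3,97]).round(1),'y',np.percentile(y[m],[3,97]).round(1))
E
python3 - <<'E'
from h import *
for n in('top','side'):
    f=grab(n,'cur_'+n+'.png')
    g=dict(f); g['color']=np.load('/tmp/'+n+'.npz')['c']; print(n,'start'); heel(g,(90,200))
    if n=='top': g['color']=cv2.imread('pics/top5.png')[:,:,::-1]; print('top5'); heel(g,(60,200))
    print('now'); heel(f,(20,140))
E
```

```text
top start
heel 156 rect [-14.0, 117.5, 44.8, 38.3, -83.8] mean -14.1 116.0 pct x [-31.7   4. ] y [ 96.4 137.4]
top5
heel 159 rect [18.9, 113.5, 45.0, 39.8, 89.5] mean 18.8 111.4 pct x [ 0.1 37.3] y [ 92.3 132.2]
now
heel 1 rect [11.2, 111.6, 0.0, 0.0, 0.0] mean 11.2 111.6 pct x [11.2 11.2] y [111.6 111.6]
side start
none
now
heel 4 rect [26.0, 94.7, 9.0, 3.1, -41.9] mean 26.0 94.6 pct x [21.9 30.1] y [91.8 97.5]
```

Run:
```python
from h import *
f=grab('side')
for nm,c in(('start',np.load('/tmp/side.npz')['c']),('now',f['color'])):
    for thr in(85,100,115):
        g=dict(f); g['color']=c; print(nm,thr); heel(g,(20,200),thr=thr)
st(); tip()
s=state(); t=np.array(s['torque']); print('torque',t.round(2))
stickfit('side')
```

```text
start 85
heel 45 rect [-10.5, 108.1, 36.3, 28.1, -85.9] mean -11.1 106.8 pct x [-23.5   3.4] y [ 90.5 124.7]
start 100
heel 58 rect [-10.6, 109.0, 45.1, 31.4, -86.3] mean -11.4 106.9 pct x [-25.5   4. ] y [ 87.9 128.9]
start 115
heel 69 rect [-13.0, 108.9, 45.0, 36.1, -72.0] mean -11.4 106.7 pct x [-26.6   5.2] y [ 85.4 130. ]
now 85
heel 22 rect [17.5, 91.9, 25.1, 18.8, 18.0] mean 19.6 92.0 pct x [ 7.4 31.1] y [ 84.2 101.8]
now 100
heel 35 rect [20.1, 89.5, 28.7, 25.0, 18.0] mean 19.8 90.3 pct x [ 5.9 34.2] y [ 79.1 102.5]
now 115
heel 42 rect [21.1, 90.2, 34.5, 27.1, -5.3] mean 20.2 88.9 pct x [ 4.7 36.1] y [ 76.8 102.2]
t 26.5 tcp board [-56.8  94.2 120.8] [-143.2    0.3  100.5] F board [-2.9  4.9 -1.7]
tip board [14.8 94.  25.1]
torque [-0.56 -1.79  0.84]
side 65 eye dir (tool) [ 0.78 -0.57 -0.25]
30 45 18 min [-16.6  -9.4  31. ] max [-5.1  8.7 43.3] med [-10.5  -1.7  36. ]
45 70 16 min [-21.3  -6.9  45.9] max [-12.9   2.   67.6] med [-18.6  -2.7  54.9]
70 95 27 min [-18.9 -19.4  84.3] max [12.1 -4.6 94.6] med [ -0.4 -12.   90.2]
95 115 4 min [ -8.6 -21.8  95.3] max [ 12.1 -18.5  97.9] med [  0.  -21.6  96.7]
tip z max [96.5 97.7]
```

Request:
{"fn": "servo_tool", "kwargs": {"steps": [[255,[-2,0,0],[0,0,0]],[255,[-3,0.8,-0.6],[0,0,0]],[255,[-3,3,-2],[0,0,0]],[255,[-4,4,-3],[0,0,0]],[255,[-4,4,-3],[0,0,0]],[255,[-4,-7,-10],[0,0,0]],[255,[-4,-10,-14],[0,0,0]],[255,[-4,-12,-16],[0,0,0]],[255,[-4,-12,-16],[0,0,0]],[255,[-4,-12,-16],[0,0,0]]], "squeeze": 60}}

```text
time_s: 27.55
ee_pos: [698.5, -103.8, 212.6]
ee_rot: [-143.1, 0.1, 100.4]
force: [-0.5, 0.2, -1.5]
gripper_width: 18.0
gripper_force: 60.0
```

```bash
cat >> h.py <<'E'
def stickline(n,R=40):
    f=grab(n); P=cloud(f); s=state(); Rt=R_(s['ee_rot']); p=np.array(s['ee_pos'])
    q=Rt.inv().apply((P-p).reshape(-1,3)).reshape(P.shape); eye=Rt.inv().apply(np.array(f['eye'])-p)
    m=(np.abs(q[...,0])<90)&(np.abs(q[...,1])<22)&(q[...,2]>26)&(q[...,2]<135)&(f['z_map']>0)&(P[...,2]>64); v=q[m]
    c=f['color'][m].astype(int)
    for a in range(26,130,12):
        w=v[(v[:,2]>=a)&(v[:,2]<a+12)]
        if len(w)>2: print(n,a,len(w),'x',np.percentile(w[:,0],[5,50,95]).round(1),'y',np.percentile(w[:,1],[5,50,95]).round(1))
    print('eye',(eye/np.linalg.norm(eye)).round(2)); 
    return v,c
E
python3 - <<'E'
from h import *
st(); f=grab('side','c2_side.png'); stickline('side'); stickline('top')
f=grab('top'); heel(f,(60,200)); 
for thr in(85,100): f=grab('side'); heel(f,(20,200),thr=thr)
E
```

```text
t 27.55 tcp board [-71.5 128.8 212.6] [-1.431e+02  1.000e-01  1.004e+02] F board [ 0.4 -0.3 -1.5]
side 26 21 x [-23.3 -10.   -6.7] y [-10.3  -6.9   3.6]
side 38 15 x [-27.8 -16.9 -10.5] y [-9.1 -2.7  7.4]
side 50 16 x [-31.1 -20.6 -18. ] y [-8.5 -2.7  6.7]
side 62 14 x [-32.1 -25.5 -16.6] y [-8.3 -5.5  0.7]
side 74 12 x [-37.7 -28.8 -23.4] y [-6.7 -3.7  1.4]
side 86 13 x [-38.1 -31.5 -26.9] y [-7.9 -2.9  2.2]
side 98 13 x [-42.4 -33.4 -31. ] y [-9.5 -4.3  3.1]
eye [ 0.81 -0.55 -0.2 ]
top 26 15 x [-28.  -22.  -15.4] y [-12.8  -9.8  -4. ]
top 38 16 x [-30.9 -24.3 -18.1] y [-10.2  -8.3  -3.6]
top 50 15 x [-33.9 -27.5 -21. ] y [-9.6 -6.8 -2.7]
top 62 17 x [-36.8 -30.3 -23.7] y [-9.8 -6.3 -3.5]
top 74 16 x [-41.2 -35.6 -27.2] y [-9.8 -6.3 -0.3]
top 86 17 x [-45.4 -38.3 -31.9] y [-9.7 -6.8 -0.4]
top 98 16 x [-48.6 -41.4 -34.7] y [-8.7 -6.4  0.7]
eye [ 0.13 -0.78 -0.61]
heel 1 rect [35.8, 194.2, 0.0, 0.0, 0.0] mean 35.8 194.2 pct x [35.8 35.8] y [194.2 194.2]
heel 19 rect [18.5, 88.9, 25.1, 12.5, 18.0] mean 20.2 90.5 pct x [ 7.3 31.3] y [84.1 98.1]
heel 33 rect [20.1, 89.5, 28.7, 25.0, 18.1] mean 20.5 89.8 pct x [ 6.5 34.3] y [ 79.1 102.5]
```

```bash
cat >> h.py <<'E'
def stickrot(d,bearing):
    "tool rotation that sets stick direction d (tool frame, towards tip) straight down, tool y at bearing"
    d=np.array(d)/np.linalg.norm(d); y=np.array([0,1.,0]); y=y-(y@d)*d; y/=np.linalg.norm(y)
    A=np.c_[d,y,np.cross(d,y)]; D=np.array([0,0,-1.]); Y=np.array([np.cos(np.radians(bearing)),np.sin(np.radians(bearing)),0]); 
    return Rot.from_matrix(np.c_[D,Y,np.cross(D,Y)]@A.T)
E
python3 - <<'E'
from h import *
for n in('top','side'):
    v,c=stickline(n); print(n,np.percentile(v[:,2],[90,95,98,100]).round(1))
R=stickrot([-.26,0,.966],40); tv=np.array([-42.5,0,109])
T=np.array([416.5,319.5,85])-R.apply(tv); print(T,R.as_euler('xyz',degrees=True).round(1),ik(T,R,[36,11,86,0,83,12]))
p,r=plan([560,110,330],Rot.concatenate([R_(state()['ee_rot']),R]).mean(),10,cl=255)
plan(T,R,10,p,r,cl=255)
E
```

```text
top 26 13 x [-27.5 -20.2 -16.5] y [-11.8  -9.1  -1.8]
top 38 16 x [-29.7 -22.9 -17.2] y [-9.2 -6.4 -2.3]
top 50 17 x [-33.3 -28.1 -19.3] y [-10.2  -6.5  -1. ]
top 62 15 x [-37.5 -28.6 -21.7] y [-8.4 -5.1 -1.7]
top 74 18 x [-40.2 -33.3 -24.7] y [-9.4 -5.1 -1.3]
top 86 19 x [-44.6 -37.2 -30.2] y [-8.6 -5.5  1.3]
top 98 15 x [-49.1 -42.1 -35.2] y [-7.7 -5.7 -1.5]
eye [ 0.13 -0.78 -0.61]
top [103.1 107.4 108.9 113.4]
side 26 19 x [-22.6  -9.5  -6.3] y [-9.9 -3.6  6.2]
side 38 16 x [-26.3 -14.9  -8.8] y [-7.9 -3.3  6.1]
side 50 13 x [-24.2 -21.4 -12.4] y [-8.2 -4.7  5.2]
side 62 13 x [-28.4 -24.3 -17.2] y [-8.4 -3.7  2.6]
side 74 14 x [-31.7 -28.3 -23.1] y [-7.4 -1.3  6.2]
side 86 11 x [-37.3 -30.2 -25.7] y [-7.8 -1.3  4.9]
side 98 16 x [-45.6 -37.  -30.1] y [-5.3 -1.2  8.3]
eye [ 0.81 -0.55 -0.2 ]
side [103.1 107.6 108.6 112.5]
[408.3300432  329.23657536 201.30004689] [180.  -15.1 130. ] (array([ 28.8,  14.6,  96.6,  15.5,  72.3, -16.4]), np.float64(0.0))
[255, [23.0, -15.0, -4.0], [-0.03, 0.0, -0.03]]
[255, [24.0, -14.0, -4.0], [-0.03, 0.0, -0.03]]
[255, [24.0, -13.0, -5.0], [-0.03, 0.0
[... 204 characters left out ...]

[255, [26.0, -9.0, -6.0], [-0.02, 0.0, -0.03]]
[255, [26.0, -7.0, -6.0], [-0.03, 0.01, -0.02]]
[255, [27.0, -7.0, -5.0], [-0.02, 0.0, -0.03]]
end [560.  110.1 329.9] [-160.2   -9.8  114. ]
[255, [24.0, 1.0, 18.0], [-0.03, 0.0, -0.03]]
[255, [24.0, 1.0, 18.0], [-0.03, 0.0, -0.03]]
[255, [23.0, 2.0, 18.0], [-0.03, 0.01, -0.03]]
[255, [23.0, 2.0, 18.0], [-0.03, 0.0, -0.03]]
[255, [23.0, 2.0, 18.0], [-0.03, 0.01, -0.03]]
[255, [23.0, 2.0, 18.0], [-0.03, 0.0, -0.03]]
[255, [23.0, 2.0, 19.0], [-0.03, 0.01, -0.03]]
[255, [23.0, 2.0, 19.0], [-0.02, 0.0, -0.02]]
[255, [23.0, 2.0, 19.0], [-0.03, 0.01, -0.03]]
[255, [22.0, 3.0, 19.0], [-0.02, 0.0, -0.02]]
end [408.6 329.6 201.2] [-179.7  -14.9  129.8]
```

Request:
{"fn": "servo_tool", "kwargs": {"steps": [[255,[23,-15,-4],[-0.03,0,-0.03]],[255,[24,-14,-4],[-0.03,0,-0.03]],[255,[24,-13,-5],[-0.03,0.01,-0.03]],[255,[25,-13,-5],[-0.03,0,-0.03]],[255,[25,-12,-5],[-0.03,0.01,-0.03]],[255,[26,-11,-5],[-0.03,0,-0.03]],[255,[26,-10,-5],[-0.03,0.01,-0.03]],[255,[26,-9,-6],[-0.02,0,-0.03]],[255,[26,-7,-6],[-0.03,0.01,-0.02]],[255,[27,-7,-5],[-0.02,0,-0.03]]]}}

```text
time_s: 28.95
ee_pos: [559.0, 110.6, 330.8]
ee_rot: [-160.3, -9.8, 114.1]
force: [-0.5, -0.1, -0.8]
gripper_width: 17.6
gripper_force: 60.0
```

Request:
{"fn": "servo_tool", "kwargs": {"steps": [[255,[24,1,18],[-0.03,0,-0.03]],[255,[24,1,18],[-0.03,0,-0.03]],[255,[23,2,18],[-0.03,0.01,-0.03]],[255,[23,2,18],[-0.03,0,-0.03]],[255,[23,2,18],[-0.03,0.01,-0.03]],[255,[23,2,18],[-0.03,0,-0.03]],[255,[23,2,19],[-0.03,0.01,-0.03]],[255,[23,2,19],[-0.02,0,-0.02]],[255,[23,2,19],[-0.03,0.01,-0.03]],[255,[22,3,19],[-0.02,0,-0.02]]]}}

```text
time_s: 29.95
ee_pos: [407.4, 329.5, 200.5]
ee_rot: [-179.8, -14.8, 129.9]
force: [0.2, 0.7, 0.2]
gripper_width: 17.9
gripper_force: 60.0
```

```bash
cat >> h.py <<'E'
def vert(n,c,r=16,z0=66,z1=170,save=None):
    "slices of an upright stick in the world near c; centre from the mid-range across the view"
    f=grab(n,save); P=cloud(f); m=(np.hypot(P[...,0]-c[0],P[...,1]-c[1])<r)&(P[...,2]>z0)&(P[...,2]<z1)&(f['z_map']>0); v=P[m]
    e=np.array(f['eye'])[:2]-np.array(c); e/=np.linalg.norm(e); l=np.array([-e[1],e[0]])
    for a in range(z0,z1,12):
        w=v[(v[:,2]>=a)&(v[:,2]<a+12)]
        if len(w)>3:
            t=(w[:,:2]-c)@l; u=(w[:,:2]-c)@e
            print(n,a,len(w),'lateral mid',round((np.percentile(t,3)+np.percentile(t,97))/2,1),'width',round(np.ptp(np.percentile(t,[3,97])),1),'front',np.percentile(u,85).round(1),'l',l.round(2))
E
python3 - <<'E'
from h import *
s=state(); R=R_(s['ee_rot']); print(np.round(s['ee_pos'],1),np.round(s['ee_rot'],1),'tip est',(np.array(s['ee_pos'])+R.apply([-42.5,0,109])).round(1),'dir',R.apply([-.26,0,.966]).round(3))
for n in('top','side'):
    vert(n,(416.5,319.5),save='ins_'+n+'.png')
E
```

```text
[407.4 329.5 200.5] [-179.8  -14.8  129.9] tip est [415.5 319.1  84.2] dir [-0.    -0.006 -1.   ]
side 78 14 lateral mid 1.4 width 13.8 front 13.3 l [-0.86 -0.52]
side 90 19 lateral mid 1.6 width 13.7 front 12.9 l [-0.86 -0.52]
side 102 18 lateral mid 1.8 width 13.8 front 13.7 l [-0.86 -0.52]
side 114 16 lateral mid 2.0 width 13.6 front 13.9 l [-0.86 -0.52]
side 126 20 lateral mid 2.3 width 13.6 front 14.0 l [-0.86 -0.52]
side 138 13 lateral mid 2.5 width 13.5 front 13.9 l [-0.86 -0.52]
side 150 9 lateral mid -1.2 width 10.5 front 15.5 l [-0.86 -0.52]
```

Run:
```python
from h import *
f=grab('side'); e=np.array(f['eye'])[:2]; c=np.array([416.5,319.5]); u=e-c; u/=np.linalg.norm(u); l=np.array([-u[1],u[0]])
for nm,P in(('start',np.load('/tmp/side.npz')['P']),('now',cloud(f))):
    for z0,z1 in((58,70),(70,82),(84,100),(100,120),(120,140)):
        m=(np.abs(P[...,0]-c[0])<30)&(np.abs(P[...,1]-c[1])<40)&(P[...,2]>z0)&(P[...,2]<z1)
        w=P[m][:,:2]-c
        if len(w)>3: t=w@l; q=w@u; k=np.abs(t-np.median(t))<5; print(nm,z0,len(w),'lat',np.percentile(t,[4,96]).round(1),np.mean(np.percentile(t,[4,96])).round(1),'front',np.median(q[k]).round(1))
    m=(np.abs(P[...,0]-c[0])<60)&(np.abs(P[...,1]-c[1])<60)&(P[...,2]>50)&(P[...,2]<60); print(nm,'stand',rect(P[m]),m.sum())
```

```text
start 58 53 lat [-25.5  30.2] 2.4 front 12.0
start 70 16 lat [-8.4  5.5] -1.5 front 8.7
start 84 21 lat [-10.8   5.6] -2.6 front 8.9
start 100 40 lat [-10.5   6. ] -2.3 front 10.2
start 120 39 lat [-9.9  6.4] -1.8 front 10.7
start stand [416.8, 322.0, 76.1, 70.3, -68.0] 420
now 58 41 lat [-32.4  31.4] -0.5 front 29.5
now 84 24 lat [-5.3  8.5] 1.6 front 9.6
now 100 30 lat [-5.   8.7] 1.9 front 10.4
now 120 32 lat [-4.6  9.1] 2.3 front 11.1
now stand [416.9, 322.1, 76.2, 70.7, -66.7] 427
```

Run:
```python
from h import *
R=R_(state()['ee_rot'])
p,r=plan(np.array(state()['ee_pos'])+[2.9,1.2,0],R,2,dec=1,cl=255)
print('down',R.inv().apply([0,0,-1]).round(3))
```

```text
[255, [-0.5, 1.5, -0.1], [0.0, 0.0, 0.0]]
[255, [-0.4, 1.5, -0.2], [0.0, 0.0, 0.0]]
end [409.9 330.5 200.5] [-179.6  -14.8  129.9]
down [-0.256  0.007  0.967]
```

Request:
{"fn": "servo_tool", "kwargs": {"steps": [[255,[-0.5,1.5,-0.1],[0,0,0]],[255,[-0.4,1.5,-0.2],[0,0,0]],[255,[-2,0,7.5],[0,0,0]],[255,[-2,0,7.5],[0,0,0]],[255,[-2,0,7.5],[0,0,0]],[255,[-2,0,7.5],[0,0,0]],[255,[-1.5,0,6],[0,0,0]],[255,[-1.5,0,6],[0,0,0]],[255,[0,0,0],[0,0,0]],[255,[0,0,0],[0,0,0]]]}}

```text
time_s: 31.1
ee_pos: [411.7, 330.6, 158.0]
ee_rot: [-179.8, -14.8, 129.8]
force: [-1.7, -0.3, -0.4]
gripper_width: 17.8
gripper_force: 60.0
```

Run:
```python
from h import *
s=state(); print(np.round(s['ee_pos'],1),np.round(s['ee_rot'],1),np.round(s['force'],1),np.round(s['torque'],2))
f=grab('side'); e=np.array(f['eye'])[:2]; c=np.array([416.5,319.5]); u=e-c; u/=np.linalg.norm(u); l=np.array([-u[1],u[0]])
P=cloud(f)
for z0,z1 in((62,70),(70,82),(82,92),(92,110)):
        m=(np.abs(P[...,0]-c[0])<30)&(np.abs(P[...,1]-c[1])<40)&(P[...,2]>z0)&(P[...,2]<z1)
        w=P[m][:,:2]-c
        if len(w)>3: t=w@l; q=w@u; k=np.abs(t-np.median(t))<5; print(z0,len(w),'lat',np.percentile(t,[4,96]).round(1),np.mean(np.percentile(t,[4,96])).round(1),'front',np.median(q[k]).round(1))
o=f['color'][200:290,210:300]; cv2.imwrite('pics/i1.png',cv2.resize(o,(600,600),interpolation=cv2.INTER_CUBIC)[:,:,::-1])
```

```text
[411.7 330.6 158. ] [-179.8  -14.8  129.8] [-1.7 -0.3 -0.4] [-0.16 -0.09 -0.01]
62 12 lat [-10.3   2.6] -3.9 front 8.5
70 15 lat [-11.4   2.8] -4.3 front 7.8
82 17 lat [-11.    2.9] -4.0 front 10.0
92 24 lat [-10.7   3.2] -3.8 front 9.4
```

Request:
{"fn": "servo_tool", "kwargs": {"steps": [[255,[0.2,-1.1,0],[0,0,0]],[255,[0.2,-1.1,0],[0,0,0]],[255,[-1,0,3.9],[0,0,0]],[255,[-1,0,3.9],[0,0,0]],[255,[-1,0,3.9],[0,0,0]],[255,[-1,0,3.9],[0,0,0]],[255,[-1,0,3.9],[0,0,0]],[255,[-1,0,3.9],[0,0,0]],[255,[-1,0,3.9],[0,0,0]],[255,[0,0,0],[0,0,0]]]}}

```text
time_s: 32.15
ee_pos: [409.8, 329.8, 131.0]
ee_rot: [-179.9, -14.8, 129.8]
force: [-0.4, -1.5, 5.0]
gripper_width: 17.6
gripper_force: 60.0
```

Run:
```python
from h import *
s=state(); print(np.round(s['ee_pos'],1),np.round(s['ee_rot'],1),np.round(s['force'],1),np.round(s['torque'],2),np.round(s['qpos'],1))
# after release: upright tool at same bearing above stick
R=stickrot([0,0,1],40); print(R.as_euler('xyz',degrees=True))
```

```text
[409.8 329.8 131. ] [-179.9  -14.8  129.8] [-0.4 -1.5  5. ] [-0.3   0.09  0.06] [ 28.1  18.8 102.   16.2  63.4 -19.6]
[180.   0. 130.]
```

Run:
```python
from h import *
p,r=plan([417,319.5,119],R_([180,0,130]),7,dec=1,cl=110)
for yaw in(10.2,190.2):
  for th in(37,):
    for x,y in((8.7,160),(8.7,-60)):
      R=Rot.from_rotvec(np.radians(-th)*by)*R_([180,0,yaw]); print(yaw,th,x,y,ik(b2w(x,y,25)+R.apply([0,0,-109]),R,[-5,58,37,-10,120,70 if yaw<90 else -110]))
```

```text
[110, [-2.2, -0.1, 1.2], [-0.0, -0.037, -0.0]]
[110, [-2.1, -0.2, 1.3], [-0.0, -0.037, -0.0]]
[110, [-2.1, -0.1, 1.3], [-0.0, -0.037, -0.0]]
[110, [-2.0, -0.2, 1.4], [-0.001, -0.037, -0.001]]
[110, [-1.9, -0.1, 1.5], [-0.0, -0.037, -0.0]]
[110, [-1.9, -0.2, 1.6], [-0.001, -0.037, -0.001]]
[110, [-1.9, -0.1, 1.7], [-0.0, -0.037, -0.0]]
end [417.1 319.5 119. ] [-180.    0.  130.]
10.2 37 8.7 160 (array([ -7.5,  56.2,  42.3, -11.8, 116.7,  70.4]), np.float64(0.0))
10.2 37 8.7 -60 (array([  6.9,  51.2,  52.9,  -2.1, 112.9,  86.5]), np.float64(0.0))
190.2 37 8.7 160 (array([  -7.5,   56.2,   42.3,  -11.8,  116.7, -109.6]), np.float64(0.0))
190.2 37 8.7 -60 (array([  6.9,  51.2,  52.9,  -2.1, 112.9, -93.5]), np.float64(0.0))
```

Request:
{"fn": "servo_tool", "kwargs": {"steps": [[110,[0,0,0],[0,0,0]],[110,[0,0,0],[0,0,0]],[110,[0,0,0],[0,0,0]],[110,[-2.2,0,1.2],[0,-0.037,0]],[110,[-2.1,-0.2,1.3],[0,-0.037,0]],[110,[-2.1,-0.1,1.3],[0,-0.037,0]],[110,[-2,-0.2,1.4],[0,-0.037,0]],[110,[-1.9,-0.1,1.5],[0,-0.037,0]],[110,[-1.9,-0.2,1.6],[0,-0.037,0]],[110,[-1.9,-0.1,1.7],[0,-0.037,0]]]}}

```text
time_s: 33.15
ee_pos: [417.0, 319.3, 117.9]
ee_rot: [-179.8, 0.1, 129.9]
force: [0.4, -0.2, 0.1]
gripper_width: 52.2
gripper_force: 0.0
```

Run:
```python
from h import *
s=state(); print(np.round(s['ee_pos'],1),np.round(s['ee_rot'],1),np.round(s['force'],1),s['gripper_width'])
f=grab('side'); e=np.array(f['eye'])[:2]; c=np.array([416.5,319.5]); u=e-c; u/=np.linalg.norm(u); l=np.array([-u[1],u[0]])
P=cloud(f)
for z0,z1 in((62,70),(70,82),(82,92),(92,110)):
        m=(np.abs(P[...,0]-c[0])<30)&(np.abs(P[...,1]-c[1])<40)&(P[...,2]>z0)&(P[...,2]<z1)
        w=P[m][:,:2]-c
        if len(w)>3: t=w@l; q=w@u; k=np.abs(t-np.median(t))<5; print(z0,len(w),'lat',np.percentile(t,[4,96]).round(1),np.mean(np.percentile(t,[4,96])).round(1),'front',np.median(q[k]).round(1))
```

```text
[417.  319.3 117.9] [-1.798e+02  1.000e-01  1.299e+02] [ 0.4 -0.2  0.1] 52.15072710637545
62 11 lat [-7.6  2.5] -2.6 front 6.7
70 14 lat [-8.6  2.7] -2.9 front 6.6
82 13 lat [-10.9   4.3] -3.3 front 8.3
92 35 lat [-13.    5.8] -3.6 front 9.3
```

Request:
{"fn": "servo_tool", "kwargs": {"steps": [[255,[0,0,0],[0,0,0]],[255,[0,0,0],[0,0,0]],[255,[0,0,0],[0,0,0]],[255,[0,0,0],[0,0,0]],[255,[0,0,0],[0,0,0]],[255,[0,0,0],[0,0,0]],[255,[0,0,-12],[0,0,0]],[255,[0,0,-25],[0,0,0]],[255,[0,0,-30],[0,0,0]],[255,[0,0,-35],[0,0,0]]], "squeeze": 60}}

```text
time_s: 34.2
ee_pos: [416.7, 319.2, 221.3]
ee_rot: [-179.7, 0.0, 129.9]
force: [0.2, 0.3, -1.5]
gripper_width: 18.0
gripper_force: 60.0
```

```bash
cat >> h.py <<'E'
def leany(th,yaw=190.2): return lean(th,yaw)
E
python3 - <<'E'
from h import *
s=state(); print(np.round(s['ee_pos'],1),np.round(s['ee_rot'],1),np.round(s['force'],1),s['gripper_width'])
v,c=stickline('side'); print(np.percentile(v[:,2],[95,98,100]).round(1))
v,c=stickline('top')
f=grab('top','t6.png'); heel(f,(40,200)); 
for thr in(85,100): g=grab('side'); heel(g,(20,200),thr=thr)
B=cloud(f)-np.r_[BO,0]; x=B@bx;y=B@by;z=B[...,2]; m=(z>36)&(z<66)&(x>-40)&(x<33)&(y>42)&(y<190); print('sled',rect(np.c_[x[m],y[m]]),m.sum())
R=leany(37)
p,r=plan([560,90,300],Rot.concatenate([R_(s['ee_rot']),R]).mean(),10,cl=255)
plan(b2w(-5,165,60)+R.apply([0,0,-109]),R,10,p,r,cl=255)
E
```

```text
[416.7 319.2 221.3] [-179.7    0.   129.9] [ 0.2  0.3 -1.5] 17.9910524551831
side 26 23 x [-3.3  8.2 11.5] y [-10.4  -0.2   6.2]
side 38 20 x [2.  6.3 8.3] y [-8.  -2.2  4.5]
side 50 16 x [-0.8  5.6  7.6] y [-8.1 -0.9  4.3]
side 62 22 x [-0.9  6.1  8.3] y [-7.7 -1.9  4.6]
side 74 15 x [3.2 6.3 8.6] y [-7.6 -1.7  3. ]
side 86 21 x [-0.   5.2  9.5] y [-11.2  -1.8   3. ]
side 98 20 x [ 2.4  6.7 10.8] y [-10.6  -4.4   3.2]
side 110 5 x [3.4 6.5 7.6] y [-9.6 -4.1  2.4]
eye [ 0.75  0.12 -0.65]
[107.8 111.2 112.8]
top 86 3 x [-8.7 -8.1  2.2] y [-6.  -1.7  2.4]
eye [-0.15 -0.2  -0.97]
heel 164 rect [18.5, 90.4, 45.0, 39.8, -89.4] mean 18.5 88.6 pct x [ 0.2 37. ] y [ 68.6 109.8]
heel 64 rect [-35.0, 163.2, 75.4, 27.3, 53.6] mean -35.0 161.9 pct x [-57.7 -15.3] y [134.4 194.6]
heel 79 rect [-31.3, 158.7, 85.3, 31.8, 58.7] mean -32.2 158.0 pct x [-57.2 -12. ] y [127.6 195.3]
sled [12.9, 104.8, 80.8, 39.7, 89.6] 264
[255, [-27.0, -4.0, -8.0], [0.02, 0.03, -0.05]]
[255, [-26.0, -5.0, -9.0], [0.02, 0.03, -0.05]]
[255, [-26.0, -7.0, -9.0], [0.02, 0.03, -0.05]]
[255, [-25.0, -8.0, -10.0], [0.02, 0.0
[... 187 characters left out ...]
], [0.01, 0.03, -0.05]]
[255, [-21.0, -14.0, -12.0], [0.02, 0.02, -0.05]]
[255, [-19.0, -16.0, -12.0], [0.01, 0.03, -0.06]]
end [560.   90.2 299.7] [-174.7  -18.6  158.4]
[255, [-26.0, -15.0, 9.0], [0.02, 0.03, -0.05]]
[255, [-25.0, -16.0, 8.0], [0.02, 0.03, -0.05]]
[255, [-24.0, -18.0, 8.0], [0.02, 0.03, -0.05]]
[255, [-24.0, -19.0, 8.0], [0.02, 0.03, -0.05]]
[255, [-23.0, -19.0, 7.0], [0.02, 0.03, -0.05]]
[255, [-22.0, -21.0, 7.0], [0.01, 0.03, -0.05]]
[255, [-22.0, -21.0, 7.0], [0.02, 0.03, -0.05]]
[255, [-21.0, -22.0, 7.0], [0.01, 0.03, -0.05]]
[255, [-19.0, -24.0, 6.0], [0.02, 0.02, -0.05]]
[255, [-19.0, -24.0, 6.0], [0.01, 0.03, -0.06]]
end [ 704.7 -139.4  147. ] [ 179.6  -37.3 -169.6]
```

Request:
{"fn": "servo_tool", "kwargs": {"steps": [[255,[-27,-4,-8],[0.02,0.03,-0.05]],[255,[-26,-5,-9],[0.02,0.03,-0.05]],[255,[-26,-7,-9],[0.02,0.03,-0.05]],[255,[-25,-8,-10],[0.02,0.03,-0.05]],[255,[-24,-10,-11],[0.02,0.03,-0.05]],[255,[-24,-11,-11],[0.01,0.03,-0.05]],[255,[-23,-12,-12],[0.02,0.03,-0.05]],[255,[-21,-14,-12],[0.01,0.03,-0.05]],[255,[-21,-14,-12],[0.02,0.02,-0.05]],[255,[-19,-16,-12],[0.01,0.03,-0.06]]]}}

```text
time_s: 35.45
ee_pos: [560.5, 89.6, 298.5]
ee_rot: [-174.7, -18.8, 158.5]
force: [0.6, -0.6, -0.8]
gripper_width: 17.4
gripper_force: 60.0
```

Run:
```python
from h import *
R=leany(37); st()
plan(b2w(-6,150,55)+R.apply([0,0,-111]),R,10,cl=255)
```

```text
t 35.45 tcp board [ 30.2 -86.  298.5] [-174.7  -18.8  158.5] F board [-0.4  0.7 -0.8]
[255, [-25.0, -14.0, 9.0], [0.02, 0.03, -0.05]]
[255, [-25.0, -15.0, 9.0], [0.02, 0.03, -0.05]]
[255, [-24.0, -16.0, 8.0], [0.02, 0.03, -0.05]]
[255, [-23.0, -17.0, 8.0], [0.02, 0.03, -0.05]]
[255, [-23.0, -18.0, 8.0], [0.02, 0.03, -0.05]]
[255, [-22.0, -19.0, 7.0], [0.01, 0.03, -0.05]]
[255, [-21.0, -20.0, 7.0], [0.02, 0.03, -0.05]]
[255, [-21.0, -21.0, 6.0], [0.01, 0.02, -0.05]]
[255, [-20.0, -22.0, 6.0], [0.02, 0.03, -0.05]]
[255, [-18.0, -22.0, 7.0], [0.01, 0.02, -0.05]]
end [ 703.1 -124.3  143.7] [-180.   -36.9 -170.1]
```

Request:
{"fn": "servo_tool", "kwargs": {"steps": [[255,[-25,-14,9],[0.02,0.03,-0.05]],[255,[-25,-15,9],[0.02,0.03,-0.05]],[255,[-24,-16,8],[0.02,0.03,-0.05]],[255,[-23,-17,8],[0.02,0.03,-0.05]],[255,[-23,-18,8],[0.02,0.03,-0.05]],[255,[-22,-19,7],[0.01,0.03,-0.05]],[255,[-21,-20,7],[0.02,0.03,-0.05]],[255,[-21,-21,6],[0.01,0.02,-0.05]],[255,[-20,-22,6],[0.02,0.03,-0.05]],[255,[-18,-22,7],[0.01,0.02,-0.05]]]}}

```text
time_s: 36.45
ee_pos: [703.3, -124.4, 142.7]
ee_rot: [179.9, -36.9, -170.1]
force: [1.2, 0.1, -0.1]
gripper_width: 18.0
gripper_force: 60.0
```

```bash
cat >> h.py <<'E'
def tip2(v=(0,-1,111)): s=state(); t=np.array(s['ee_pos'])+R_(s['ee_rot']).apply(v); print('tip board',w2b(t).round(1)); return t
E
python3 - <<'E'
from h import *
R=leany(37); st(); t=tip2()
r=R_(state()['ee_rot']); 
plan(np.array(state()['ee_pos'])+(b2w(-5,146,25.5)-t),R,10,dec=1,cl=255)
print('unit +x in tool',R.inv().apply(bx).round(3),'-y',R.inv().apply(-by).round(3),'up',R.inv().apply(ez).round(3))
E
```

```text
t 36.45 tcp board [-72.5 149.9 142.7] [ 179.9  -36.9 -170.1] F board [-1.2  0.1 -0.1]
tip board [ -5.9 150.5  53.9]
[255, [-1.6, 0.4, 2.3], [0.0, 0.0, -0.0]]
[255, [-1.6, 0.4, 2.3], [0.0, 0.0, -0.0]]
[255, [-1.6, 0.5, 2.3], [0.001, 0.0, -0.001]]
[255, [-1.7, 0.4, 2.3], [0.0, 0.0, -0.0]]
[255, [-1.6, 0.5, 2.3], [0.001, 0.0, -0.001]]
[255, [-1.7, 0.4, 2.4], [0.0, 0.0, -0.0]]
[255, [-1.6, 0.5, 2.3], [0.001, 0.0, -0.001]]
[255, [-1.7, 0.4, 2.4], [0.0, 0.0, -0.0]]
[255, [-1.6, 0.5, 2.3], [0.001, 0.001, -0.001]]
[255, [-1.7, 0.4, 2.4], [0.0, 0.0, -0.0]]
end [ 701.7 -120.2  114.2] [-180.   -37.  -169.8]
unit +x in tool [0.799 0.    0.602] -y [-0.  1.  0.] up [ 0.602  0.    -0.799]
```

Request:
{"fn": "servo_tool", "kwargs": {"steps": [[255,[-3.3,0.9,4.6],[0,0,0]],[255,[-3.3,0.9,4.6],[0,0,0]],[255,[-3.3,0.9,4.6],[0,0,0]],[255,[-3.3,0.9,4.6],[0,0,0]],[255,[-3.3,0.9,4.6],[0,0,0]],[255,[0,2,0],[0,0,0]],[255,[0,2,0],[0,0,0]],[255,[0.8,2,0.6],[0,0,0]],[255,[2.4,0,1.8],[0,0,0]],[255,[2.4,0,1.8],[0,0,0]]]}}

```text
time_s: 37.45
ee_pos: [693.9, -114.8, 117.6]
ee_rot: [-179.9, -36.6, -170.3]
force: [0.1, -0.2, -0.7]
gripper_width: 17.6
gripper_force: 60.0
```

Run:
```python
from h import *
st(); tip2()
v,c=stickline('side')
```

```text
t 37.45 tcp board [-64.9 138.7 117.6] [-179.9  -36.6 -170.3] F board [-0.   0.2 -0.7]
tip board [  1.3 139.4  28.6]
side 26 16 x [-3.2  4.5  8.8] y [-3.8  6.  12.8]
side 38 12 x [-5.5  3.1  6.1] y [-1.3  5.6 10.6]
side 50 13 x [-2.4  4.1  8.2] y [0.9 5.8 9.6]
side 62 7 x [-1.8  4.4  8.4] y [ 1.1  5.  11.3]
eye [ 0.57  0.79 -0.23]
```

Request:
{"fn": "servo_tool", "kwargs": {"steps": [[255,[0.6,0,1.2],[0,0,0]],[255,[0.6,0,1.2],[0,0,0]],[255,[0.6,0,1.2],[0,0,0]],[255,[0.6,0,1.2],[0,0,0]],[255,[0.6,0,1.2],[0,0,0]],[255,[0.4,0,0.3],[0,0,0]],[255,[0.4,0,0.3],[0,0,0]],[255,[0.4,0,0.3],[0,0,0]],[255,[0.4,0,0.3],[0,0,0]],[255,[0.4,0,0.3],[0,0,0]]]}}

```text
time_s: 38.5
ee_pos: [685.7, -116.2, 114.4]
ee_rot: [-179.9, -36.7, -170.3]
force: [-0.1, 0.2, -0.9]
gripper_width: 17.5
gripper_force: 60.0
```

Run:
```python
from h import *
st(); tip2()
```

```text
t 38.5 tcp board [-56.6 138.7 114.4] [-179.9  -36.7 -170.3] F board [ 0.1 -0.2 -0.9]
tip board [  9.7 139.3  25.3]
```

Request:
{"fn": "servo_tool", "kwargs": {"steps": [[255,[0.4,0,0.3],[0,0,0]],[255,[0.4,0,0.3],[0,0,0]],[255,[0.4,0,0.3],[0,0,0]],[255,[0.2,0,0.2],[0,0,0]],[255,[0,0,0],[0,0,0]],[255,[0,0,0],[0,0,0]],[255,[0,0,0],[0,0,0]],[255,[0,0,0],[0,0,0]],[255,[0,0,0],[0,0,0]],[255,[0,0,0],[0,0,0]]]}}

```text
time_s: 39.5
ee_pos: [684.0, -116.5, 114.4]
ee_rot: [-179.9, -36.7, -170.3]
force: [0.3, 0.5, -0.5]
gripper_width: 17.3
gripper_force: 60.0
```

Run:
```python
from h import *
st(); tip2()
```

```text
t 39.5 tcp board [-54.9 138.7 114.4] [-179.9  -36.7 -170.3] F board [-0.4 -0.5 -0.5]
tip board [ 11.4 139.3  25.3]
```

Request:
{"fn": "servo_tool", "kwargs": {"steps": [[255,[0.4,0,0.3],[0,0,0]],[255,[0.4,0,0.3],[0,0,0]],[255,[0.4,0,0.3],[0,0,0]],[255,[0.2,0,0.2],[0,0,0]],[255,[0,1,0],[0,0,0]],[255,[0,1,0],[0,0,0]],[255,[0,1,0],[0,0,0]],[255,[0,1,0],[0,0,0]],[255,[0,1,0],[0,0,0]],[255,[0,1,0],[0,0,0]]]}}

```text
time_s: 40.5
ee_pos: [682.2, -112.1, 114.0]
ee_rot: [-179.7, -36.5, -170.4]
force: [5.2, -2.0, -1.0]
gripper_width: 17.9
gripper_force: 60.0
```

Run:
```python
from h import *
st(); tip2()
v,c=stickline('side')
```

```text
t 40.5 tcp board [-53.9 134.  114. ] [-179.7  -36.5 -170.4] F board [-4.7  2.9 -1. ]
tip board [ 12.1 134.9  24.8]
side 26 14 x [-4.4  4.7  9.7] y [-1.3  5.5 11.5]
side 38 15 x [-5.5  2.9  7.4] y [-3.7  3.7  7.4]
side 50 12 x [-4.   3.7  8.1] y [-0.3  6.4  8.6]
side 62 4 x [3.4 5.2 6.7] y [-2.1  1.5  8.9]
eye [ 0.57  0.79 -0.24]
```

Request:
{"fn": "servo_tool", "kwargs": {"steps": [[255,[0,1,0],[0,0,0]],[255,[0,2,0],[0,0,0]],[255,[0,2,0],[0,0,0]],[255,[0,3,0],[0,0,0]],[255,[0,3,0],[0,0,0]],[255,[0,3,0],[0,0,0]],[255,[0,3,0],[0,0,0]],[255,[0,3,0],[0,0,0]],[255,[0,3,0],[0,0,0]],[255,[0,3,0],[0,0,0]]]}}

```text
time_s: 41.55
ee_pos: [677.8, -87.7, 114.0]
ee_rot: [-179.5, -36.5, -170.6]
force: [5.3, -5.0, -0.7]
gripper_width: 17.7
gripper_force: 60.0
```

Run:
```python
from h import *
st(); tip2()
v,c=stickline('side')
print('tool axes: +x',R_(state()['ee_rot']).inv().apply(bx).round(3),'-y',R_(state()['ee_rot']).inv().apply(-by).round(3))
```

```text
t 41.55 tcp board [-53.9 109.3 114. ] [-179.5  -36.5 -170.6] F board [-4.4  5.8 -0.7]
tip board [ 12.1 110.4  24.8]
side 26 16 x [-5.5  2.5  8.5] y [-3.1  3.6 12.4]
side 38 16 x [-5.5  4.3  9.2] y [-1.   4.7  9. ]
side 50 10 x [-1.   3.7  6.8] y [-2.6  2.1 10.2]
side 62 4 x [4.5 6.  6.6] y [-3.4  2.2 11.9]
eye [ 0.57  0.78 -0.25]
tool axes: +x [ 0.804 -0.008  0.595] -y [ 0.01  1.   -0.  ]
```

Request:
{"fn": "servo_tool", "kwargs": {"steps": [[255,[0,3,0],[0,0,0]],[255,[0,4,0],[0,0,0]],[255,[0,4,0],[0,0,0]],[255,[0,4,0],[0,0,0]],[255,[0,4,0],[0,0,0]],[255,[0,4,0],[0,0,0]],[255,[0,4,0],[0,0,0]],[255,[0,4,0],[0,0,0]],[255,[0,4,0],[0,0,0]],[255,[0,3,0],[0,0,0]]]}}

```text
time_s: 42.6
ee_pos: [671.1, -49.9, 113.9]
ee_rot: [-179.5, -36.6, -170.5]
force: [4.2, -4.3, -1.3]
gripper_width: 18.0
gripper_force: 60.0
```

Run:
```python
from h import *
st(); tip2()
v,c=stickline('side')
f=grab('side','feed1.png'); 
for thr in (85,100): heel(f,(-20,120),thr=thr)
```

```text
t 42.6 tcp board [-54.   70.9 113.9] [-179.5  -36.6 -170.5] F board [-3.4  5.  -1.3]
tip board [12.1 72.  24.7]
side 26 17 x [-6.2  3.8 11.1] y [-6.8  6.  10.6]
side 38 14 x [-5.6  3.   6.6] y [-2.8  3.5  9.3]
side 50 10 x [-5.8  4.7  9.6] y [-0.6  2.8  8.4]
eye [ 0.58  0.77 -0.25]
none
none
```

Request:
{"fn": "servo_tool", "kwargs": {"steps": [[255,[0.2,3,0.1],[0,0,0]],[255,[0.2,4,0.1],[0,0,0]],[255,[0.1,4,0.1],[0,0,0]],[255,[0,4,0],[0,0,0]],[255,[0,4,0],[0,0,0]],[255,[0,4,0],[0,0,0]],[255,[0,4,0],[0,0,0]],[255,[0,4,0],[0,0,0]],[255,[0,4,0],[0,0,0]],[255,[0,3,0],[0,0,0]]]}}

```text
time_s: 43.7
ee_pos: [664.3, -12.6, 113.9]
ee_rot: [-179.5, -36.5, -170.5]
force: [4.7, -4.0, -0.4]
gripper_width: 17.4
gripper_force: 60.0
```

Run:
```python
from h import *
st(); tip2()
v,c=stickline('side')
```

```text
t 43.7 tcp board [-53.9  33.  113.9] [-179.5  -36.5 -170.5] F board [-4.   4.8 -0.4]
tip board [12.2 34.  24.7]
side 26 17 x [-7.8  4.2  9.9] y [-4.4  5.1  9.8]
side 38 23 x [-0.1  6.2 24.2] y [-7.   5.6 16.7]
side 50 30 x [-1.9 25.5 36.1] y [-3.3  6.8 18.7]
side 62 28 x [35.6 43.8 51.8] y [-6.2  7.4 19.7]
side 74 30 x [51.4 59.3 71.4] y [-6.4  9.5 21. ]
side 86 29 x [65.8 76.1 85.5] y [-6.   7.2 20.6]
side 98 12 x [79.9 86.6 89.3] y [-5.4  7.8 17.3]
side 110 5 x [79.4 81.5 82. ] y [ 9.5 16.1 21.5]
eye [ 0.6   0.76 -0.26]
```

Request:
{"fn": "servo_tool", "kwargs": {"steps": [[255,[0,3,0],[0,0,0]],[255,[0,4,0],[0,0,0]],[255,[0,4,0],[0,0,0]],[255,[0,4,0],[0,0,0]],[255,[0,4,0],[0,0,0]],[255,[0,4,0],[0,0,0]],[255,[0,4,0],[0,0,0]],[255,[0,4,0],[0,0,0]],[255,[0,4,0],[0,0,0]],[255,[0,3,0],[0,0,0]]]}}

```text
time_s: 44.75
ee_pos: [657.7, 24.9, 113.9]
ee_rot: [-179.6, -36.6, -170.5]
force: [4.3, -4.4, -2.0]
gripper_width: 17.6
gripper_force: 60.0
```

Run:
```python
from h import *
st(); tip2()
f=grab('top'); h,w=384,512; fl=h/2/np.tan(np.radians(f['fovy'])/2); M=Rot.from_euler('xyz',f['rotation'],degrees=True).as_matrix(); e=np.array(f['eye'])
for c,r in((202.7,186),(212.7,186),(201.5,205),(212,203),(207,196)):
    d=M@np.array([(c-f['cx'])/fl,-(r-f['cy'])/fl,-1]); print(c,r,w2b(e+d*(42-e[2])/d[2]).round(1))
```

```text
t 44.75 tcp board [-54.   -5.2 113.9] [-179.6  -36.6 -170.5] F board [-3.4  5.1 -2. ]
tip board [12.2 -4.1 24.7]
202.7 186 [ -17.8 -146.8   42. ]
212.7 186 [ -12.1 -115.3   42. ]
201.5 205 [  42.2 -160.1   42. ]
212 203 [  41.7 -126.3   42. ]
207 196 [  16.7 -138.4   42. ]
```

Request:
{"fn": "servo_tool", "kwargs": {"steps": [[255,[0.2,3,0.2],[0,0,0]],[255,[0.2,4,0.1],[0,0,0]],[255,[0,4,0],[0,0,0]],[255,[0,4,0],[0,0,0]],[255,[0,4,0],[0,0,0]],[255,[0,4,0],[0,0,0]],[255,[0,4,0],[0,0,0]],[255,[0,4,0],[0,0,0]],[255,[0,3,0],[0,0,0]],[255,[0,2,0],[0,0,0]]]}}

```text
time_s: 45.8
ee_pos: [651.3, 60.1, 113.9]
ee_rot: [-179.5, -36.6, -170.5]
force: [4.7, -5.3, -1.0]
gripper_width: 17.8
gripper_force: 60.0
```

Run:
```python
from h import *
st(); tip2()
```

```text
t 45.8 tcp board [-54.  -40.9 113.9] [-179.5  -36.6 -170.5] F board [-3.7  6.  -1. ]
tip board [ 12.2 -39.8  24.8]
```

Now slowly to the stop.

Request:
{"fn": "servo_tool", "kwargs": {"steps": [[255,[0,1.5,0],[0,0,0]],[255,[0,1.5,0],[0,0,0]],[255,[0,1.5,0],[0,0,0]],[255,[0,1.5,0],[0,0,0]],[255,[0,1.5,0],[0,0,0]],[255,[0,1.5,0],[0,0,0]],[255,[0,1.5,0],[0,0,0]],[255,[0,1.5,0],[0,0,0]],[255,[0,1.5,0],[0,0,0]],[255,[0,1.5,0],[0,0,0]]]}}

```text
time_s: 46.8
ee_pos: [648.7, 74.7, 113.9]
ee_rot: [-179.5, -36.6, -170.6]
force: [3.9, -4.6, -0.6]
gripper_width: 17.7
gripper_force: 60.0
```

Run:
```python
from h import *
st(); tip2()
```

```text
t 46.8 tcp board [-54.  -55.7 113.9] [-179.5  -36.6 -170.6] F board [-3.   5.2 -0.6]
tip board [ 12.2 -54.6  24.7]
```

Request:
{"fn": "servo_tool", "kwargs": {"steps": [[255,[0.2,1,0.2],[0,0,0]],[255,[0.1,1,0.1],[0,0,0]],[255,[0,1,0],[0,0,0]],[255,[0,1,0],[0,0,0]],[255,[0,1,0],[0,0,0]],[255,[0,1,0],[0,0,0]],[255,[0,1,0],[0,0,0]],[255,[0,1,0],[0,0,0]],[255,[0,1,0],[0,0,0]],[255,[0,1,0],[0,0,0]]]}}

```text
time_s: 47.8
ee_pos: [647.5, 79.0, 114.3]
ee_rot: [-178.7, -36.6, -171.0]
force: [7.3, -17.4, 1.2]
gripper_width: 17.8
gripper_force: 60.3
```

Run:
```python
from h import *
st(); tip2()
```

```text
t 47.8 tcp board [-53.6 -60.1 114.3] [-178.7  -36.6 -171. ] F board [-4.1 18.4  1.2]
tip board [ 12.5 -58.   25.2]
```

Request:
{"fn": "servo_tool", "kwargs": {"steps": [[255,[-0.4,-1.5,-0.3],[0,0,0]],[255,[-0.4,-1.5,-0.3],[0,0,0]],[255,[-0.8,-2,-0.6],[0,0,0]],[255,[-1.6,-2,-1.2],[0,0,0]],[255,[-2.4,-3,-1.8],[0,0,0]],[255,[0,0,-8],[0,0,0]],[255,[0,0,-12],[0,0,0]],[255,[0,0,-14],[0,0,0]],[255,[0,0,-14],[0,0,0]],[255,[0,0,-12],[0,0,0]]]}}

```text
time_s: 48.8
ee_pos: [689.6, 85.5, 163.5]
ee_rot: [180.0, -36.7, -170.2]
force: [0.8, 0.4, -1.1]
gripper_width: 17.9
gripper_force: 60.0
```

Run:
```python
from h import *
st(); tip2()
s=state(); R=stickrot([0,0,1],40)
v,c=stickline('side')
p,r=plan(np.array(s['ee_pos'])+[-30,20,150],R_(s['ee_rot']),4,cl=255)
p,r=plan([500,250,300],Rot.concatenate([r,R]).mean(),6,p,r,cl=255)
plan([416.7,319.2,221],R,10,p,r,cl=255)
```

```text
t 48.8 tcp board [-96.2 -59.1 163.5] [ 180.   -36.7 -170.2] F board [-0.9 -0.3 -1.1]
tip board [-29.9 -58.6  74.4]
side 26 21 x [-3.2  4.8  8.7] y [-7.5  5.8 10.3]
side 38 15 x [-0.7  3.5  8.4] y [-1.   4.7 10.7]
side 50 19 x [-2.7  3.6  7.4] y [-2.2  4.9  8.7]
side 62 17 x [-5.9  5.5 10.8] y [0.3 5.6 8.8]
side 74 14 x [-4.2  3.4  7.3] y [-1.8  3.1  8.6]
side 86 19 x [-4.1  5.5 11.2] y [-0.   5.6  9.9]
side 98 11 x [-1.3  1.2  6.1] y [-1.7  4.   8.9]
side 110 33 x [25.2 29.1 33.2] y [-20.9  -1.8  18.9]
side 122 50 x [32.5 41.8 47.6] y [-20.3   0.4  19. ]
eye [ 0.63  0.75 -0.22]
[255, [28.0, 6.0, -26.0], [-0.0, 0.0, -0.0]]
[255, [28.0, 6.0, -26.0], [-0.0, 0.0, -0.0]]
[255, [27.0, 6.0, -26.0], [-0.0, 0.0, -0.0]]
[255, [28.0, 7.0, -26.0], [-0.0, 0.0, -0.0]]
end [659.5 105.6 314.1] [ 180.   -36.5 -170.2]
[255, [16.0, 28.0, 15.0], [-0.03, -0.05, 0.08]]
[255, [19.0, 26.0, 15.0], [-0.03, -0.05, 0.08]]
[255, [22.0, 24.0, 15.0], [-0.03, -0.05, 0.09]]
[255, [25.0, 22.0, 14.0], [-0.02, -0.05, 0.08]]
[255, [28.0, 19.0, 13.0], [-0.03, -0.05, 0.09]]
[255, [29.0, 17.0, 13.0], [-0.02, -0.04, 0.08]]
end [500.3 249.9 299.4] [-174.7  -18.2  158.4]
[255, [7.0, 4.0, 10.0], [-0.02, -0.03, 0.05]]
[255, [8.0, 4.0, 10.0], [-0.02, -0.03, 0.05]]
[255, [8.0, 3.0, 10.0], [-0.02, -0.03, 0.05]]
[255, [9.0, 3.0, 10.0], [-0.02, -0.03, 0.05]]
[255, [9.0, 2.0, 10.0], [-0.01, -0.03, 0.05]]
[255, [10.0, 1.0, 9.0], [-0.02, -0.03, 0.05]]
[255, [10.0, 1.0, 9.0], [-0.01, -0.03, 0.05]]
[255, [10.0, -0.0, 9.0], [-0.02, -0.03, 0.05]]
[255, [10.0, -1.0, 8.0], [-0.01, -0.03, 0.05]]
[255, [11.0, -1.0, 8.0], [-0.02, -0.02, 0.06]]
end [416.9 319.4 221.4] [ 1.798e+02 -1.000e-01  1.297e+02]
```

Request:
{"fn": "servo_tool", "kwargs": {"steps": [[255,[26,6,-28],[0,0,0]],[255,[28,6,-26],[0,0,0]],[255,[27,6,-26],[0,0,0]],[255,[28,7,-26],[0,0,0]],[255,[16,28,15],[-0.03,-0.05,0.08]],[255,[19,26,15],[-0.03,-0.05,0.08]],[255,[22,24,15],[-0.03,-0.05,0.09]],[255,[25,22,14],[-0.02,-0.05,0.08]],[255,[28,19,13],[-0.03,-0.05,0.09]],[255,[29,17,13],[-0.02,-0.04,0.08]]]}}

```text
time_s: 49.85
ee_pos: [500.0, 250.5, 298.7]
ee_rot: [-174.6, -18.3, 158.2]
force: [0.8, 0.6, 0.9]
gripper_width: 18.0
gripper_force: 60.0
```

Run:
```python
from h import *
st(); s=state(); print(np.round(s['ee_pos'],1)); R=stickrot([0,0,1],40)
plan([416.8,319.3,200],R,10,cl=255)
f=grab('top','end_top.png')
for thr in(70,85,100,115): heel(f,(-140,20),thr=thr)
```

```text
t 49.85 tcp board [  61.2 -255.   298.7] [-174.6  -18.3  158.2] F board [-0.9 -0.4  0.9]
[500.  250.5 298.7]
[255, [7.0, 4.0, 12.0], [-0.02, -0.03, 0.05]]
[255, [7.0, 4.0, 12.0], [-0.02, -0.03, 0.05]]
[255, [8.0, 3.0, 12.0], [-0.02, -0.03, 0.05]]
[255, [8.0, 3.0, 12.0], [-0.02, -0.03, 0.05]]
[255, [9.0, 2.0, 12.0], [-0.01, -0.03, 0.05]]
[255, [9.0, 1.0, 11.0], [-0.02, -0.03, 0.05]]
[255, [10.0, 1.0, 11.0], [-0.01, -0.03, 0.05]]
[255, [10.0, 0.0, 11.0], [-0.02, -0.03, 0.05]]
[255, [10.0, -0.0, 10.0], [-0.01, -0.03, 0.05]]
[255, [10.0, -1.0, 10.0], [-0.02, -0.02, 0.05]]
end [417.3 319.4 200.5] [ 1.799e+02 -1.000e-01  1.301e+02]
heel 256 rect [-25.3, -59.9, 159.6, 16.4, -89.9] mean -25.4 -60.1 pct x [-33.1 -17.6] y [-134.8   15. ]
heel 273 rect [-24.6, -59.9, 159.6, 17.6, -90.0] mean -24.8 -60.3 pct x [-33.  -16.5] y [-135.4   14.7]
heel 293 rect [-22.9, -59.9, 159.6, 21.2, -89.9] mean -24.1 -59.8 pct x [-32.9 -14.8] y [-135.1   15.5]
heel 333 rect [-11.6, -59.8, 159.6, 43.9, -89.9] mean -22.4 -61.0 pct x [-32.9 -10.1] y [-135.5   14.8]
```

Request:
{"fn": "servo_tool", "kwargs": {"steps": [[255,[7,4,12],[-0.02,-0.03,0.05]],[255,[7,4,12],[-0.02,-0.03,0.05]],[255,[8,3,12],[-0.02,-0.03,0.05]],[255,[8,3,12],[-0.02,-0.03,0.05]],[255,[9,2,12],[-0.01,-0.03,0.05]],[255,[9,1,11],[-0.02,-0.03,0.05]],[255,[10,1,11],[-0.01,-0.03,0.05]],[255,[10,0,11],[-0.02,-0.03,0.05]],[255,[10,0,10],[-0.01,-0.03,0.05]],[255,[9,-1,10],[-0.02,-0.02,0.05]]]}}

```text
time_s: 50.9
ee_pos: [418.6, 318.0, 199.4]
ee_rot: [-180.0, -0.2, 130.2]
force: [-0.0, 0.7, -1.0]
gripper_width: 17.2
gripper_force: 60.0
```

```bash
cat >> h.py <<'E'
def latcheck(bins):
    f=grab('side'); e=np.array(f['eye'])[:2]; c=np.array([416.5,319.5]); u=e-c; u/=np.linalg.norm(u); l=np.array([-u[1],u[0]]); P=cloud(f)
    for z0,z1 in bins:
        m=(np.abs(P[...,0]-c[0])<22)&(np.abs(P[...,1]-c[1])<30)&(P[...,2]>z0)&(P[...,2]<z1)
        w=P[m][:,:2]-c
        if len(w)>3: t=w@l; q=w@u; k=np.abs(t-np.median(t))<5; print(z0,len(w),'lat',np.percentile(t,[4,96]).round(1),np.mean(np.percentile(t,[4,96])).round(1),'front',np.median(q[k]).round(1))
E
python3 - <<'E'
from h import *
s=state(); print(np.round(s['ee_pos'],1),np.round(s['ee_rot'],1)); latcheck(((64,76),(76,88),(88,100),(100,120),(120,140)))
c=cv2.imread('pics/end_top.png')[150:240,170:290]; cv2.imwrite('pics/e1.png',cv2.resize(c,(800,600),interpolation=cv2.INTER_CUBIC))
E
```

```text
[418.6 318.  199.4] [-180.    -0.2  130.2]
88 9 lat [-8.   3.1] -2.4 front 3.7
100 30 lat [-10.2   3.5] -3.4 front 5.5
120 32 lat [-9.9  3.9] -3.0 front 4.9
```

View pics/e1.png

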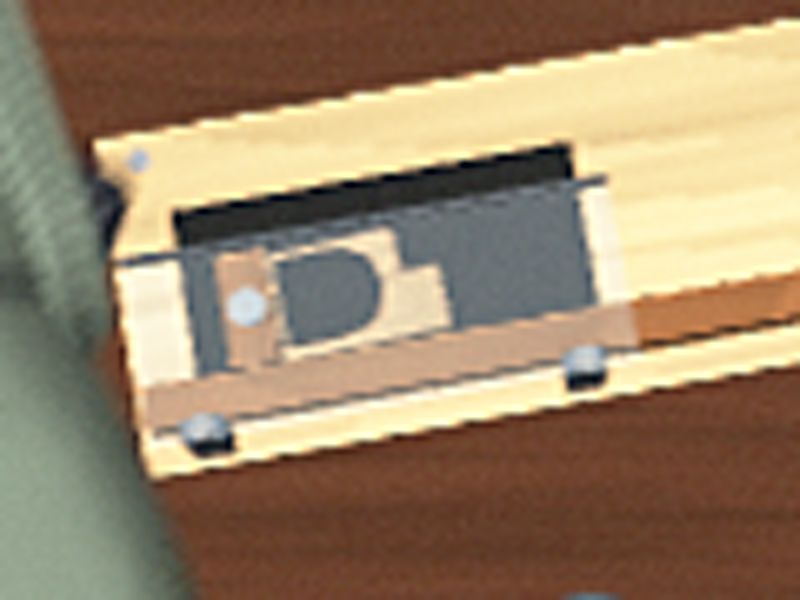

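Request:
{"fn": "servo_tool", "kwargs": {"steps": [[255,[1.1,-0.3,2],[0,0,0]],[255,[1,-0.3,4],[0,0,0]],[255,[0,0,7],[0,0,0]],[255,[0,0,7],[0,0,0]],[255,[0,0,7],[0,0,0]],[255,[0,0,6],[0,0,0]],[255,[0,0,5],[0,0,0]],[255,[0,0,5],[0,0,0]],[255,[0,0,4],[0,0,0]],[255,[0,0,0],[0,0,0]]]}}

```text
time_s: 51.95
ee_pos: [417.8, 318.5, 151.9]
ee_rot: [-179.9, -0.2, 130.3]
force: [0.3, 0.5, -0.7]
gripper_width: 17.5
gripper_force: 60.0
```

Run:
```python
from h import *
s=state(); print(np.round(s['ee_pos'],1),np.round(s['ee_rot'],1),np.round(s['force'],1)); latcheck(((62,70),(70,82),(82,92),(92,110)))
```

```text
[417.8 318.5 151.9] [-179.9   -0.2  130.3] [ 0.3  0.5 -0.7]
62 13 lat [-8.6  4. ] -2.3 front 7.2
70 21 lat [-6.3  5.6] -0.3 front 6.0
82 15 lat [-8.2  5.9] -1.2 front 4.8
92 23 lat [-7.9  3.3] -2.3 front 6.2
```

Request:
{"fn": "servo_tool", "kwargs": {"steps": [[255,[0.4,-0.3,4],[0,0,0]],[255,[0.3,-0.2,4],[0,0,0]],[255,[0,0,5],[0,0,0]],[255,[0,0,5],[0,0,0]],[255,[0,0,5],[0,0,0]],[255,[0,0,4],[0,0,0]],[255,[0,0,3],[0,0,0]],[255,[0,0,2],[0,0,0]],[255,[0,0,0],[0,0,0]],[255,[0,0,0],[0,0,0]]]}}

```text
time_s: 53.0
ee_pos: [417.3, 319.0, 120.6]
ee_rot: [180.0, -0.2, 130.3]
force: [0.3, -0.5, -0.9]
gripper_width: 17.7
gripper_force: 60.0
```

Request:
{"fn": "servo_tool", "kwargs": {"steps": [[110,[0,0,0],[0,0,0]],[110,[0,0,0],[0,0,0]],[110,[0,0,0],[0,0,0]],[110,[0,0,0],[0,0,0]],[110,[0,0,0],[0,0,0]],[110,[0,0,-5],[0,0,0]],[110,[0,0,-12],[0,0,0]],[110,[0,0,-25],[0,0,0]],[110,[0,0,-35],[0,0,0]],[110,[0,0,-40],[0,0,0]]]}}

```text
time_s: 54.0
ee_pos: [416.9, 318.4, 239.0]
ee_rot: [-180.0, -0.2, 130.3]
force: [0.5, 0.3, -0.1]
gripper_width: 52.1
gripper_force: 0.0
```

Run:
```python
from h import *
s=state(); print(np.round(s['ee_pos'],1),np.round(s['force'],1)); latcheck(((62,70),(70,82),(82,100),(100,130),(130,150),(150,175),(175,200)))
```

```text
[416.9 318.4 239. ] [ 0.5  0.3 -0.1]
62 10 lat [-8.7  4.3] -2.2 front 6.2
70 20 lat [-8.4  5.5] -1.4 front 5.9
82 26 lat [-10.7   5.7] -2.5 front 8.0
100 53 lat [-10.3   6.1] -2.1 front 8.0
130 38 lat [-9.7  6.5] -1.6 front 8.1
150 59 lat [-9.3  6.9] -1.2 front 6.1
```

Run:
```python
from h import *
print(ticket.job_done(), state()['time_s'])
```

```text
the job is handed in; nothing more can be done
the job is handed in; nothing more can be done
```

The job is handed in at about 54 s: the sled sits against the fence and stop in the last top picture, and the stick stands released in its stand. I had to put the stick back and grip it again partway because it twisted in the gripper during the first feed, and I have not seen the verdict.

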